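# Empty the nutmeg bins of the spring-lid spice box

### The job

Press the red catch of the spice box and steady its spring lid so that it rises calmly instead of flinging open. Lift each insert bin that holds nutmegs straight out and tip them all into the steel bowl, put every bin fully home in its own slot, and shut the lid until the catch holds it. Leave the bowl standing on the bench, and leave the mortar, pestle and jar where they are.

Things in the scene. Friction and masses are not known exactly. Their poses are not given: they have to be found in the camera images.
- box: Green plastic spice box 150 (x) x 230 (y) x 90 mm, fixed to the bench; origin at the centre of its underside, z up; front (catch side) at its own -x, lid hinge at +x. Walls, floor 5 mm. Inside at the front three slots side by side, each 86 (x) x 60 (y) mm, split by 5 mm ribs (15 mm at the outer sides) 40 mm high over the bench; behind a fixed ledge 45 mm high over the bench.
- lid (a joint): Angle of the clear lid, rad: 0 shut, 1.65 fully open (just past upright; its spring keeps it there). A spring drives it open, 2 N up at the front edge when shut: let go it flies open at about 6 rad/s (over 4 is flung), let go beyond 1.2 rad it stays under 4. To shut: push it over and press down on it 20 to 40 mm behind its front edge with about 10 N, the button not pressed, till it clicks at 0.
- lid_edge (a point): Mid-point of the lid's free front edge, on its top (outer) face; moves with the lid. 150 mm from the hinge line.
- lid_hinge_line (a point): Mid-point of the lid's hinge line, 75 mm behind the box's centre, 90 mm over the bench; fixed on the box; the line runs along the box's y axis. Lid 150 (to the front) x 230 x 6 mm, shut its top face is 96 mm over the bench.
- button (a joint): Travel of the red catch button in m: 0 at rest, 0.006 fully down. From about 0.0025 the catch frees the lid. Spring: 2.1 N at first, 4.2 N fully down.
- button_top (a point): Centre of the top of the red round catch button (diameter 18 mm), 12 mm in front of the lid's front edge on the box's middle line; at rest its top is 8 mm higher than the shut lid's top, fully down 2 mm higher, so a closed gripper laid over button and lid edge together presses the button and at once holds the lid's edge, and can let it up slowly.
- bowl_base (a point): Centre of the underside of the round stainless steel bowl, loose, 0.3 kg; rim radius 80 mm, height 60 mm. It may get pushed aside.
- binA_fin (a point): Bin A, at first in the left (+y) slot: loose white scoop 82 (x) x 56 (y) x 40 mm, 90 g, 2 mm play in the slot. Point on its yellow upright grip fin (10 mm thick in y, 27 long in x), 15 mm under the fin's top, 27.5 behind (+x of) the bin's centre, 63 over its underside. Its front is a 26 degree chute; it empties over the chute's front lip, 68.5 in front of and 36 below this point, tipped forward (fin to the front) 40 to 60 degrees.
- homeA (a point): Where the fin point of bin A is when the bin sits fully home in the left (+y) slot (fixed on the box, 68 mm over the bench).
- binB_fin (a point): Bin B, at first in the middle slot: loose white scoop 82 (x) x 56 (y) x 40 mm, 90 g, 2 mm play in the slot. Point on its yellow upright grip fin (10 mm thick in y, 27 long in x), 15 mm under the fin's top, 27.5 behind (+x of) the bin's centre, 63 over its underside. Its front is a 26 degree chute; it empties over the chute's front lip, 68.5 in front of and 36 below this point, tipped forward (fin to the front) 40 to 60 degrees.
- homeB (a point): Where the fin point of bin B is when the bin sits fully home in the middle slot (fixed on the box, 68 mm over the bench).
- binC_fin (a point): Bin C, at first in the right (-y) slot: loose white scoop 82 (x) x 56 (y) x 40 mm, 90 g, 2 mm play in the slot. Point on its yellow upright grip fin (10 mm thick in y, 27 long in x), 15 mm under the fin's top, 27.5 behind (+x of) the bin's centre, 63 over its underside. Its front is a 26 degree chute; it empties over the chute's front lip, 68.5 in front of and 36 below this point, tipped forward (fin to the front) 40 to 60 degrees.
- homeC (a point): Where the fin point of bin C is when the bin sits fully home in the right (-y) slot (fixed on the box, 68 mm over the bench).
- nutA1_center (a point): Centre of a brown nutmeg, 24 mm ball, 12 g, lying in bin A at the start (there may be none: then absent).
- nutA2_center (a point): Centre of a brown nutmeg, 24 mm ball, 12 g, lying in bin A at the start (there may be none: then absent).
- nutB1_center (a point): Centre of a brown nutmeg, 24 mm ball, 12 g, lying in bin B at the start (there may be none: then absent).
- nutB2_center (a point): Centre of a brown nutmeg, 24 mm ball, 12 g, lying in bin B at the start (there may be none: then absent).
- nutC1_center (a point): Centre of a brown nutmeg, 24 mm ball, 12 g, lying in bin C at the start (there may be none: then absent).
- nutC2_center (a point): Centre of a brown nutmeg, 24 mm ball, 12 g, lying in bin C at the start (there may be none: then absent).
- cobek: Bystander: terracotta mortar dish, radius 85 mm, 45 mm high, 1.1 kg; origin under its centre. Leave it where it is.
- ulekan: Bystander: grey stone pestle standing up, 60 mm wide, 115 mm high; origin under its centre. Leave it where it is.
- jar: Bystander: small glass jar with a steel cap, 60 mm wide, 85 mm high; origin under its centre. Leave it where it is.

How it is judged:
By the outcome, as a careful person would: the job done as asked, in the order asked, and still so for the second after the job is handed in, with the robot touching nothing.
Of nutA1, nutA2, nutB1, nutB2, nutC1, nutC2 only 3 to 5 are there at a start; the rules pass over those that are not, and their reading is None.
At some moment in a run one of bowl may be knocked a few centimetres aside while the robot is not near it.
It also fails if it takes over 210 s, if anything falls off the work surface, if the arm or the gripper's body presses on something with over 40 N, if the wrist force passes 120 N, or if a joint passes its speed limit or range.

### The arm

A 6-joint arm with a two-finger parallel gripper is mounted at the origin on the work surface. World frame = base frame: x ahead of the robot, y to its left, z up, the work surface at z = 0. Lengths are in m, angles in rad, forces in N, time in s.
With the tool pointing down it reaches from about 0.35 to 0.775 m from the base axis. Payload 7.3 kg.
Tool frame: the origin (TCP) lies at the very end of the fingers, on their centre line; the grasp point (between the pads) lies 19 mm behind it (robot.pinch_z is the distance from the TCP to the grasp point, in m); z points along the fingers, y is the line along which they close (so a half turn about z gives the same grasp; the last joint's range is limited). The gripper opens to 92 mm and grips with 3 to 60 N. Pads are 19 mm wide; open, the fingers measure 130 mm over their backs; the gripper's body (75 mm by 190 mm) begins 47 mm behind the grasp point.
Start: joints at [-1.485, 0.342, 1.524, -0, 1.275, -0.146], TCP at [0.121, -0.511, 0.206] pointing down, gripper open.
Joint ranges: [-2.53, 2.53], [-0.77, 2.02], [0.04, 2.7], [-1, 4.14], [0.28, 2.66], [-3.11, 3.11]. Speed limits (rad/s): [2.57, 2.57, 3.14, 3.14, 3.14, 3.14].

### API

Orientations are given as [roll, pitch, yaw] about the fixed x, y, z axes, in that order (R = Rz(yaw) Ry(pitch) Rx(roll)).
In Python, from cell import robot gives the robot as it stands.
- The arm moves only by the tool move_arm, never from a script. Its argument "motion" is a list of rows, each a list of 6 numbers: the shift along the tool's x, y, z in units of 0.1 m (1.0 is 0.1 m), then the turn, a rotation vector about the tool's x, y, z in units of pi rad (1.0 is pi rad). In form: [[dx, dy, dz, rx, ry, rz], ...]. A call has 1 to 12 rows; each row is the pose to reach, as a shift and turn from the pose commanded when the call began, along the tool's axes at that moment, turning the shorter way round; what a row does not reach only later rows make up. A row lasts 1/8 s, in which the tool goes at most 62.5 mm and 10.7 degrees, less where a joint would pass 70% of its speed; a pose out of reach is approached as far as the arm can. A call with a number of a shift or a turn outside -1 to 1 is refused whole. A call with a gripper value outside its range is refused whole. "fingers" is the opening, from -1 (shut) to 1 (fully open), set as the call begins (left out, the last holds). The fingers move at their own pace and stop on an object; "newtons" is the grip in N (left out, the last holds). Time passes only in rows, so rows that repeat a pose let the fingers close. It gives the time, the measured TCP pose, the force, the opening and the grip force at its end, in the units of the state.
- robot.observe(): the state, without advancing time (a new reading comes with each control period).
- robot.read_camera(name): name is "side" or "top" or "wrist"; returns a dict with "image" (384x512x3 uint8, red, green, blue), "range_z" (384x512 float32, m along the optical axis (not along the pixel's ray), 0 where there is no reading), "vfov" (degrees; the focal length in pixels is half the picture's height over the tangent of half this angle, whatever the lens; pixels are square), "cx", "cy" (the principal point, pixels), "k1" (the pictures are not rectified: a ray, as slopes to the right and down, at radius r is drawn at 1 + k1 r^2 times it, then the intrinsics apply), "extrinsics" (4x4, takes a point from camera to world coordinates); the wrist camera has in their place "hand_eye" (4x4, takes a point from camera to tool coordinates, whose origin is the TCP and whose axes are the flange's). Camera axes: x right, y up, looking along -z (the intrinsics and any distortion apply to the point x, -y, -z); pixel columns grow to the right and rows downward; lengths in m; the calibration is good to about 2 mm. A picture is of the moment at which its call begins: read the wrist's pose just before it.
- robot.hand_in(): hands the job in; it is judged then, once.
The state is a dict: "time": time; "qpos": joint angles; "qvel": joint speeds; "joint_efforts": joint torques, N m; "tool_pos": TCP position; "tool_rot": TCP orientation; "contact_force": force on the tool from outside, world axes, zero at the start; "torque": the same for the moment, N m; "opening": finger opening in m; "grip_force": force on a finger pad.
Only numpy, scipy, OpenCV 4.12 (cv2) and the standard library are available. Lean on these libraries where they do the work, as an engineer would, in place of code of your own. Each camera call takes 0.05 s, during which the arm holds its last target. There are 200 camera calls.

## Working session

There is one attempt and no reset: what is moved stays moved. The work goes in short steps, Python scripts to look and compute and a tool call to move; the robot and the scene stay as the last step left them, time stands still between calls to the robot, and variables do not carry over. Pictures are saved under pics/ and viewed, at most 17 in all, crops included, and the job is handed in when it is done.

Besides the shell and the picture viewer there is one more tool, called after ">>>" as a command line: name --pt "numbers of a row" for each row, then --argument value for the rest. move_arm: Moves the arm, as the interface text tells. Shifts and turns lie within -1 to 1; 1 stands for 0.1 m of shift or pi rad of turn. Its arguments: {"type":"object","properties":{"motion":{"type":"array"},"fingers":{"type":"number"},"newtons":{"type":"number"}},"required":["motion"]}

```bash
mkdir -p pics; ls
cat > h.py <<'E'
import numpy as np, cv2
from scipy.spatial.transform import Rotation as R
from cell import robot
def tool():
    s=robot.observe(); T=np.eye(4); T[:3,:3]=R.from_euler('xyz',s['tool_rot']).as_matrix(); T[:3,3]=s['tool_pos']; return T
def cam(n):
    T=tool(); c=robot.read_camera(n)
    c['E']=c['extrinsics'] if 'extrinsics' in c else T@c['hand_eye']
    c['f']=c['image'].shape[0]/2/np.tan(np.radians(c['vfov'])/2)
    return c
def slopes(c,px):
    K=np.array([[c['f'],0,c['cx']],[0,c['f'],c['cy']],[0,0,1.]])
    d=(np.asarray(px,float).reshape(-1,2)-[c['cx'],c['cy']])/c['f']
    u=d.copy()
    for _ in range(20): u=d/(1+c['k1']*(u**2).sum(1,keepdims=True))
    return u
def ray(c,px):
    u=slopes(c,px); d=np.c_[u[:,0],-u[:,1],-np.ones(len(u))]
    return c['E'][:3,3],d@c['E'][:3,:3].T
def onplane(c,px,z):
    o,d=ray(c,px); return o+d*((z-o[2])/d[:,2])[:,None]
def cloud(c):
    h,w=c['range_z'].shape; v,u=np.mgrid[:h,:w]
    s=slopes(c,np.c_[u.ravel(),v.ravel()]); z=c['range_z'].ravel()
    p=np.c_[s[:,0]*z,-s[:,1]*z,-z]@c['E'][:3,:3].T+c['E'][:3,3]
    p[z==0]=np.nan
    return p.reshape(h,w,3)
def save(c,n): cv2.imwrite('pics/'+n,c['image'][...,::-1])
E
python3 - <<'E'
from h import *
a=cam('top');b=cam('side');save(a,'top0.png');save(b,'side0.png')
cv2.imwrite('pics/both0.png',np.vstack([a['image'],b['image']])[...,::-1][:, :])
np.set_printoptions(precision=3,suppress=True)
print(a['E'],b['E'],a['vfov'],a['k1']);print(robot.observe(),robot.pinch_z)
E
```

```text
pics
[[ 0.029  1.    -0.012  0.578]
 [-0.999  0.029 -0.023 -0.009]
 [-0.023  0.012  1.     0.975]
 [ 0.     0.     0.     1.   ]] [[ 0.933  0.19  -0.306  0.348]
 [-0.36   0.455 -0.814 -0.671]
 [-0.016  0.87   0.493  0.508]
 [ 0.     0.     0.     1.   ]] 54.391605607874254 -0.10349310775148168
{'time': 0.1, 'qpos': array([-1.485,  0.343,  1.525, -0.   ,  1.275, -0.146]), 'qvel': array([ 0.001, -0.002, -0.003,  0.001,  0.001,  0.001]), 'joint_efforts': array([  0.002, -43.2  , -24.469,   0.072,   0.053,  -0.   ]), 'tool_pos': array([ 0.121, -0.511,  0.206]), 'tool_rot': array([-3.14 , -0.   ,  0.232]), 'contact_force': array([-0.341, -0.155,  0.405]), 'torque': array([-0.02 ,  0.009, -0.028]), 'grip_force': 0.0, 'opening': 0.09153058809368673} 0.0188
```

View pics/top0.png

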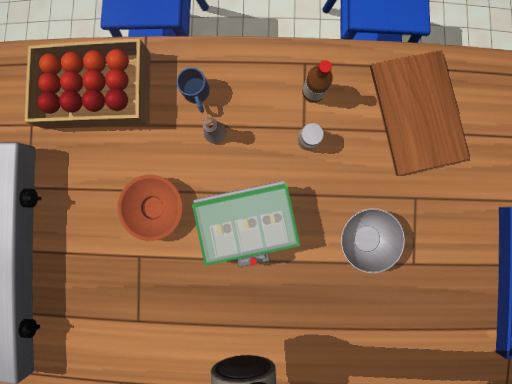

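View pics/side0.png

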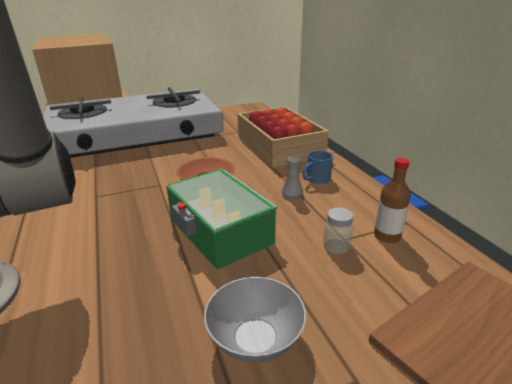

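The top view shows the box at about (247,222), turned some 10°, with the button at (253,262). The bowl is at (373,240), the mortar at (150,208), the pestle at (212,130) and the jar at (311,137). The side view agrees.

Run:
```python
from h import *
np.set_printoptions(precision=4,suppress=True)
for n in('top','side'):
    c=cam(n);P=cloud(c);hsv=cv2.cvtColor(c['image'],cv2.COLOR_RGB2HSV);H,S,V=cv2.split(hsv)
    red=((H<6)|(H>174))&(S>170)&(V>120)
    m=red&(np.linalg.norm(P[...,:2]-[0.5,0],axis=2)<.12)
    ys,xs=np.nonzero(m);print(n,'btn px',len(xs),xs.mean(),ys.mean(),np.nanmedian(P[m],0),onplane(c,[xs.mean(),ys.mean()],.104))
    g=(H>55)&(H<90)&(S>90)
    if n=='top':
        g2=cv2.morphologyEx(g.astype(np.uint8),cv2.MORPH_CLOSE,np.ones((3,3)))
        ct=max(cv2.findContours(g2,0,1)[0],key=cv2.contourArea)
        w=onplane(c,ct.reshape(-1,2),.093)[:,:2].astype(np.float32)
        r=cv2.minAreaRect(w);print('box',r);print(cv2.boxPoints(r))
        q=P.reshape(-1,3); 
        b=(np.linalg.norm(P[...,:2]-P[240,373,:2],axis=2)<.12)&(P[...,2]>.05)&(P[...,2]<.08)
        w=P[b][:,:2].astype(np.float32);print('bowl',cv2.minEnclosingCircle(w),P[240,373],b.sum())
        for nm,(u,v) in dict(mortar=(150,208),pestle=(210,124),jar=(311,130)).items(): print(nm,P[v,u])
```

```text
top btn px 38 252.94736842105263 261.07894736842104 [0.4413 0.0071 0.1036] [[0.4411 0.0072 0.104 ]]
box ((0.5254667401313782, 0.02810847759246826), (0.150242418050766, 0.22992300987243652), 13.593114852905273)
[[ 0.4254  0.1222]
 [ 0.4795 -0.1013]
 [ 0.6255 -0.066 ]
 [ 0.5715  0.1575]]
bowl ((0.4929828941822052, -0.2853650748729706), 0.08095449209213257) [ 0.4887 -0.3034  0.0009] 540
mortar [0.5556 0.2819 0.0125]
pestle [0.781  0.1326 0.0024]
jar [ 0.7553 -0.1224  0.0846]
side btn px 21 181.52380952380952 205.0952380952381 [0.4414 0.0047 0.1039] [[0.4416 0.005  0.104 ]]
```

>>> move_arm --pt "1 -1 0 0 0 0" --pt "1 -1 0 0 0 0" --pt "1 -1 0 0 0 0" --fingers -1 --newtons 20

```text
time: 0.57
tool_pos: [0.1961, -0.3879, 0.2061]
tool_rot: [-3.141, -0.0, 0.234]
contact_force: [0.1, 0.2, 0.4]
opening: 0.0663
grip_force: 0.0
```

>>> move_arm --pt "1 -1 0 0 0 0" --pt "1 -1 0 0 0 0" --pt "1 -1 0 0 0 0"

```text
time: 0.95
tool_pos: [0.2703, -0.2684, 0.2063]
tool_rot: [3.141, -0.0, 0.235]
contact_force: [0.4, -0.6, 0.1]
opening: 0.0368
grip_force: 0.0
```

>>> move_arm --pt "1 -1 0 0 0 0" --pt "1 -1 0 0 0 0" --pt "1 -1 0 0 0 0"

```text
time: 1.32
tool_pos: [0.3451, -0.148, 0.2063]
tool_rot: [3.141, -0.001, 0.236]
contact_force: [-0.9, 0.0, 0.2]
opening: 0.0057
grip_force: 0.0
```

>>> move_arm --pt "1 -1 0 0 0 0" --pt "1 -1 0 0 0 0" --pt "1 -1 0 0 0 0"

```text
time: 1.7
tool_pos: [0.4198, -0.0275, 0.2061]
tool_rot: [3.141, -0.001, 0.236]
contact_force: [-0.2, -0.5, -0.6]
opening: 0.0002
grip_force: 0.0
```

>>> move_arm --pt "0.4 -0.31 0.5 0 0 0" --pt "0.4 -0.31 0.7 0 0 0" --pt "0.4 -0.31 0.7 0 0 0" --pt "0.4 -0.31 0.7 0 0 0"

```text
time: 2.2
tool_pos: [0.4505, 0.0089, 0.137]
tool_rot: [3.141, -0.001, 0.231]
contact_force: [-0.1, 0.0, 0.3]
opening: 0.0003
grip_force: 0.0
```

Run:
```python
from h import *
c=cam('wrist');save(c,'w1.png');P=cloud(c)
np.set_printoptions(precision=4,suppress=True);print(tool(),robot.observe()['contact_force'],robot.observe()['opening'])
H,S,V=cv2.split(cv2.cvtColor(c['image'],cv2.COLOR_RGB2HSV))
m=((H<6)|(H>174))&(S>170)&(V>100);ys,xs=np.nonzero(m);print(len(xs),xs.mean(),ys.mean(),np.nanmedian(P[m],0))
```

```text
[[ 0.9734  0.2289  0.0022  0.4506]
 [ 0.2289 -0.9735 -0.0006  0.0088]
 [ 0.002   0.0011 -1.      0.1373]
 [ 0.      0.      0.      1.    ]] [ 0.5117 -0.045   0.7346] 0.0002809312854278616
252 250.18650793650792 217.86507936507937 [0.4444 0.0093 0.1035]
```

View pics/w1.png

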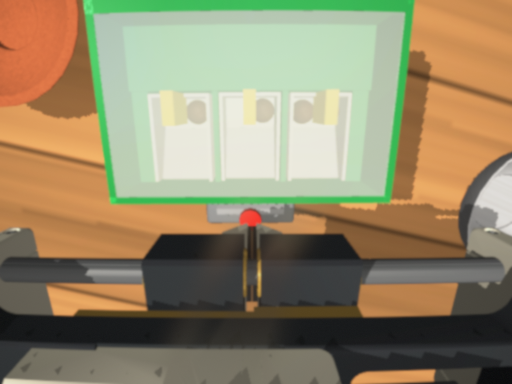

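The wrist view shows the button at (250,218), straight ahead of the fingers. Each of the three bins shows at least one nutmeg, at (197,112), (265,108) and (302,112).

>>> move_arm --pt "-0.01 0 0.2 0 0 0" --pt "-0.01 0 0.3 0 0 0" --pt "-0.01 0 0.33 0 0 0" --pt "-0.01 0 0.35 0 0 0" --pt "-0.01 0 0.37 0 0 0" --pt "-0.01 0 0.38 0 0 0" --pt "-0.01 0 0.385 0 0 0" --pt "-0.01 0 0.385 0 0 0"

```text
time: 3.25
tool_pos: [0.4489, 0.0093, 0.0976]
tool_rot: [3.141, -0.0, 0.232]
contact_force: [0.5, -0.1, -0.1]
opening: 0.0004
grip_force: 0.0
```

Run:
```python
from h import *
c=cam('side');cv2.imwrite('pics/s2.png',cv2.resize(c['image'][150:280,120:300][...,::-1],None,fx=4,fy=4,interpolation=cv2.INTER_CUBIC))
s=robot.observe();print(s['contact_force'],s['torque'],s['joint_efforts'])
```

```text
[-0.23261047  0.39251893 -0.12415937] [-0.00555903  0.01978735  0.00827197] [ 5.03717456e-04 -3.76705027e+01 -1.93868226e+01  5.11047605e-02
 -6.27887598e-02 -3.97623592e-05]
```

View pics/s2.png

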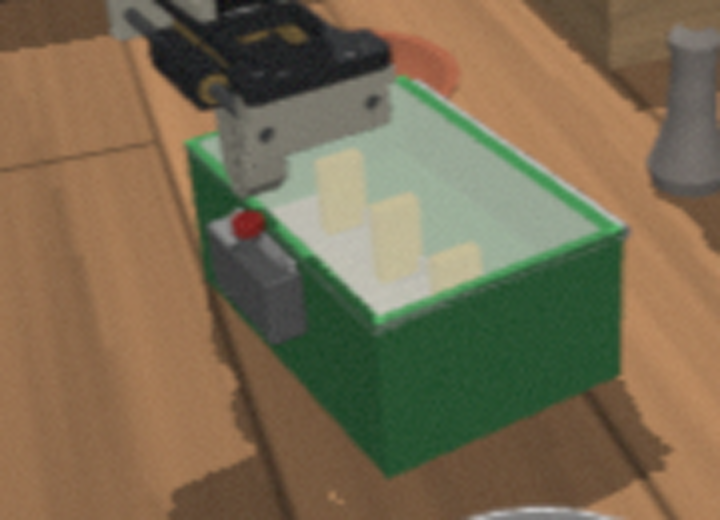

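Run:
```python
from h import *
np.set_printoptions(precision=4,suppress=True)
c=cam('side');P=cloud(c)
for u,v in [(182,206),(183,204),(181,195),(185,195),(188,194),(184,190),(180,185),(205,180),(176,205)]: print(u,v,c['image'][v,u],P[v,u])
T=tool();print(T[:3,3])
c=cam('wrist');P=cloud(c)
H,S,V=cv2.split(cv2.cvtColor(c['image'],cv2.COLOR_RGB2HSV))
m=((H<6)|(H>174))&(S>170)&(V>100);ys,xs=np.nonzero(m);print(len(xs),xs.mean(),ys.mean(),np.nanmedian(P[m],0)) if m.any() else 0
c=cam('top');P=cloud(c)
print(P[250:272:3,253])
```

```text
182 206 [130  35  32] [0.4418 0.0012 0.1039]
183 204 [126  37  34] [0.4453 0.0078 0.1042]
181 195 [111 109  99] [ 0.4422 -0.0019  0.132 ]
185 195 [112 110  99] [ 0.449  -0.0101  0.1348]
188 194 [111 108  98] [ 0.4558 -0.0069  0.1339]
184 190 [122 118 107] [ 0.4375 -0.0815  0.1857]
180 185 [102 101  91] [ 0.4424 -0.0045  0.1565]
205 180 [124 120 110] [ 0.4796 -0.0712  0.1924]
176 205 [135 135 134] [0.4344 0.0395 0.0864]
[0.4489 0.0094 0.0977]
[[ 0.4805  0.0057  0.2105]
 [ 0.485   0.004   0.2891]
 [ 0.4859  0.003   0.3341]
 [ 0.4847  0.0023  0.3606]
 [ 0.4854  0.0015  0.396 ]
 [ 0.489   0.0005  0.4456]
 [ 0.4863  0.0002  0.4544]
 [ 0.4832 -0.      0.4602]]
```

Run:
```python
from h import *
np.set_printoptions(precision=4,suppress=True)
c=cam('side');P=cloud(c)
for u in(184,):
  for v in range(186,212): print(u,v,c['image'][v,u],P[v,u])
m=(np.linalg.norm(P[...,:2]-[.449,.009],axis=2)<.03)&(P[...,2]>.106)
q=P[m];print(m.sum(),np.percentile(q,[1,10,50,90,99],axis=0))
print(robot.observe()['tool_pos'],robot.observe()['qpos'])
```

```text
184 186 [122 119 108] [ 0.4382 -0.0822  0.194 ]
184 187 [125 121 111] [ 0.438  -0.0822  0.192 ]
184 188 [123 119 108] [ 0.4379 -0.0815  0.1897]
184 189 [123 119 108] [ 0.4376 -0.082   0.1879]
184 190 [119 117 106] [ 0.4374 -0.0819  0.1859]
184 191 [113 111 100] [ 0.448  -0.0105  0.1445]
184 192 [119 114 105] [ 0.4484 -0.0058  0.1397]
184 193 [120 117 106] [ 0.4475 -0.01    0.1398]
184 194 [117 115 105] [ 0.4475 -0.0088  0.1368]
184 195 [114 111 101] [ 0.4471 -0.01    0.1352]
184 196 [99 97 88] [ 0.4474 -0.006   0.1306]
184 197 [82 81 73] [ 0.4477 -0.0022  0.1261]
184 198 [100 109  96] [0.4481 0.0025 0.1211]
184 199 [130 163 131] [0.4535 0.0406 0.0967]
184 200 [103 160 112] [0.4531 0.0392 0.0951]
184 201 [ 78 148  91] [0.4518 0.0323 0.0966]
184 202 [67 87 51] [0.4509 0.0285 0.0963]
184 203 [110  52  39] [0.4482 0.0116 0.1039]
184 204 [120  30  26] [0.4473 0.0071 0.1042]
184 205 [120  33  33] [0.4462 0.0016 0.105 ]
184 206 [111  35  30] [0.4458 0.0006 0.1032]
184 207 [102  32  28] [0.4456 0.001  0.1006]
184 208 [95 48 47] [ 0.4449 -0.0018  0.0999]
184 209 [77 67 64] [0.4453 0.0028 0.0947]
184 210 [80 79 78] [0.445  0.0024 0.0925]
184 211 [89 88 88] [0.4446 0.001  0.0909]
1242 [[ 0.4217 -0.0197  0.1231]
 [ 0.4276 -0.0121  0.1441]
 [ 0.4459 -0.0038  0.239 ]
 [ 0.4693  0.0092  0.276 ]
 [ 0.4756  0.0235  0.3046]]
[0.4489 0.0094 0.0976] [-0.1501  0.3349  1.8784 -0.0001  0.9282  1.1889]
```

The side depth puts the closed fingertips near z≈0.12, about 25 mm above the reported TCP. I'll lower in small steps and go by force.

>>> move_arm --pt "0 0 0.06 0 0 0" --pt "0 0 0.12 0 0 0" --pt "0 0 0.12 0 0 0"

```text
time: 3.88
tool_pos: [0.4484, 0.0094, 0.0849]
tool_rot: [-3.141, 0.001, 0.232]
contact_force: [0.1, -0.0, 0.1]
opening: 0.0003
grip_force: 0.0
```

Run:
```python
from h import *
np.set_printoptions(precision=4,suppress=True)
s=robot.observe();print(s['tool_pos'],s['contact_force'])
c=cam('side');P=cloud(c)
for v in range(194,212): print(v,c['image'][v,183],P[v,183])
```

```text
[0.4484 0.0094 0.0849] [ 0.0597 -0.0391  0.0703]
194 [123 119 110] [ 0.4346 -0.0827  0.1787]
195 [125 122 111] [ 0.4346 -0.0812  0.1758]
196 [128 124 112] [ 0.4344 -0.0815  0.1739]
197 [121 117 105] [ 0.4445 -0.0102  0.1311]
198 [114 113 104] [ 0.4443 -0.0099  0.1287]
199 [117 114 104] [ 0.444  -0.0102  0.1265]
200 [120 117 107] [ 0.4439 -0.0091  0.1236]
201 [120 117 107] [ 0.4438 -0.0083  0.1208]
202 [95 92 85] [ 0.4437 -0.007   0.1177]
203 [80 72 67] [ 0.444  -0.0034  0.1132]
204 [100  52  50] [0.445  0.0058 0.1054]
205 [125  38  37] [0.4446 0.0049 0.1036]
206 [125  34  33] [0.4438 0.0009 0.1035]
207 [114  32  30] [ 0.4433 -0.0007  0.1021]
208 [107  37  36] [ 0.443  -0.0008  0.0998]
209 [81 53 53] [0.4431 0.0013 0.0961]
210 [75 74 72] [0.4429 0.0019 0.0933]
211 [75 76 73] [0.4426 0.002  0.0908]
```

>>> move_arm --pt "0 0 0.02 0 0 0" --pt "0 0 0.04 0 0 0" --pt "0 0 0.05 0 0 0" --pt "0 0 0.05 0 0 0"

```text
time: 4.42
tool_pos: [0.4491, 0.0093, 0.0809]
tool_rot: [3.141, -0.001, 0.232]
contact_force: [-0.3, 0.6, 5.1]
opening: 0.0009
grip_force: 2.4
```

Run:
```python
from h import *
np.set_printoptions(precision=4,suppress=True)
s=robot.observe();print(s['tool_pos'],s['contact_force'],s['torque'],s['opening'])
c=cam('side');P=cloud(c)
for v in range(198,212): print(v,c['image'][v,183],P[v,183])
cv2.imwrite('pics/s3.png',cv2.resize(c['image'][160:270,140:280][...,::-1],None,fx=5,fy=5,interpolation=cv2.INTER_CUBIC))
```

```text
[0.4491 0.0093 0.0809] [-0.2796  0.6385  5.0769] [0.0524 0.0734 0.0365] 0.0008780563649462515
198 [130 128 116] [ 0.4342 -0.0795  0.1686]
199 [118 114 105] [ 0.4442 -0.0086  0.1256]
200 [119 116 106] [ 0.4438 -0.0098  0.124 ]
201 [119 117 106] [ 0.4437 -0.0087  0.121 ]
202 [120 117 107] [ 0.4434 -0.009   0.1189]
203 [112 108  99] [ 0.4433 -0.0079  0.1159]
204 [87 85 76] [ 0.4433 -0.0065  0.1127]
205 [86 75 69] [ 0.4436 -0.0026  0.108 ]
206 [114  53  48] [0.4444 0.0049 0.1011]
207 [127  37  32] [0.4435 0.0009 0.1011]
208 [117  37  36] [0.4433 0.001  0.0987]
209 [111  42  39] [0.4429 0.0003 0.0967]
210 [96 64 64] [ 0.4425 -0.0006  0.0948]
211 [98 94 94] [0.4425 0.0011 0.0914]
```

View pics/s3.png

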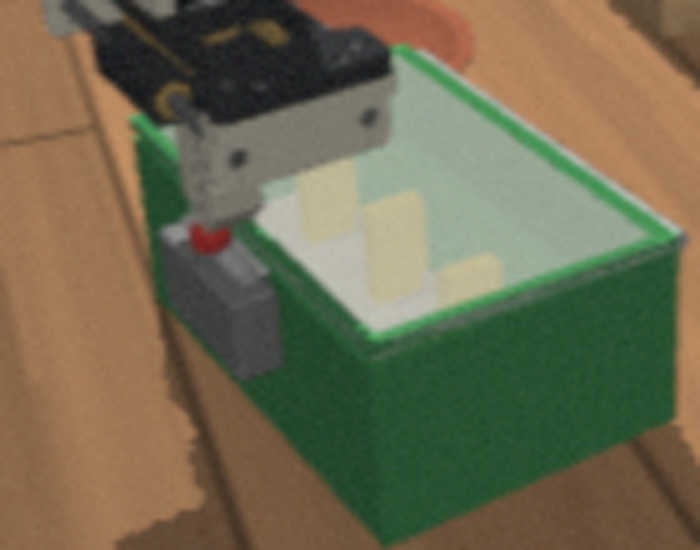

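>>> move_arm --pt "0 0 0.01 0 0 0" --pt "0 0 0.01 0 0 0" --pt "0.005 0 -0.03 0 0 0" --pt "0.023 0 -0.1 0 0 0" --pt "0.04 0 -0.17 0 0 0" --pt "0.062 0 -0.245 0 0 0" --pt "0.085 0 -0.32 0 0 0" --pt "0.115 0 -0.39 0 0 0" --pt "0.15 0 -0.46 0 0 0" --pt "0.18 0 -0.53 0 0 0" --pt "0.262 0 -0.66 0 0 0" --pt "0.262 0 -0.66 0 0 0"

```text
time: 5.98
tool_pos: [0.4755, 0.0154, 0.1475]
tool_rot: [3.141, -0.002, 0.232]
contact_force: [-0.2, -0.2, 1.4]
opening: 0.0006
grip_force: 1.0
```

Run:
```python
from h import *
np.set_printoptions(precision=4,suppress=True)
s=robot.observe();print(s['tool_pos'],s['contact_force'],s['torque'],s['opening'])
c=cam('side');save(c,'s4.png')
```

```text
[0.4755 0.0154 0.1475] [-0.1556 -0.1888  1.4307] [-0.087   0.0459  0.0091] 0.0006037277430654339
```

View pics/s4.png

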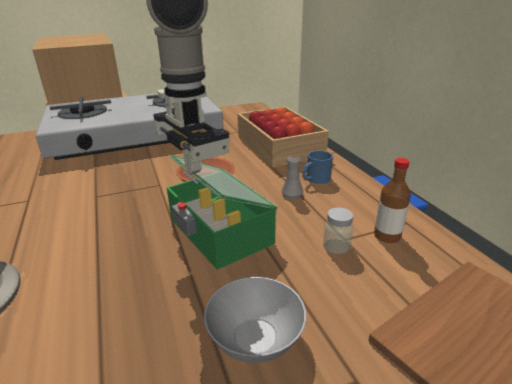

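The lid is rising against the finger with the edge at (185,160) and 1.4 N on the tool. I'll continue along the arc.

>>> move_arm --pt "0.045 0 -0.06 0 0 0" --pt "0.094 0 -0.124 0 0 0" --pt "0.14 0 -0.18 0 0 0" --pt "0.19 0 -0.24 0 0 0" --pt "0.296 0 -0.346 0 0 0" --pt "0.413 0 -0.44 0 0 0" --pt "0.538 0 -0.523 0 0 0" --pt "0.671 0 -0.592 0 0 0" --pt "0.81 0 -0.648 0 0 0" --pt "0.955 0 -0.689 0 0 0" --pt "0.955 0 -0.689 0 0 0"

```text
time: 7.4
tool_pos: [0.5686, 0.0377, 0.2157]
tool_rot: [3.141, -0.002, 0.232]
contact_force: [-0.1, 0.6, 3.4]
opening: 0.0003
grip_force: 1.7
```

Run:
```python
from h import *
np.set_printoptions(precision=4,suppress=True)
s=robot.observe();print(s['tool_pos'],s['contact_force'],s['torque'],s['opening'])
```

```text
[0.5686 0.0377 0.2157] [-0.0926  0.6374  3.3578] [-0.0462 -0.0178  0.0092] 0.0003444578779033026
```

>>> move_arm --pt "0.05 0 -0.02 0 0 0" --pt "0.1 0 -0.04 0 0 0" --pt "0.1 0 -0.06 0 0 0" --pt "0.1 0 -0.12 0 0 0" --pt "0.05 0 -0.3 0 0 0" --pt "-0.4 0 -0.3 0 0 0" --pt "-0.85 0 -0.3 0 0 0" --pt "-0.85 0 -0.3 0 0 0"

```text
time: 8.4
tool_pos: [0.4821, 0.0175, 0.2462]
tool_rot: [3.142, 0.001, 0.231]
contact_force: [0.1, 0.1, 0.2]
opening: 0.0004
grip_force: 0.0
```

>>> move_arm --pt "-0.6 0 0 0 0 0" --pt "-0.6 0 0 0 0 0" --fingers -0.35

```text
time: 8.65
tool_pos: [0.4236, 0.004, 0.2453]
tool_rot: [-3.141, 0.002, 0.231]
contact_force: [0.4, -1.2, -0.5]
opening: 0.0159
grip_force: 0.0
```

Run:
```python
from h import *
np.set_printoptions(precision=4,suppress=True)
s=robot.observe();print(s['tool_pos'],s['contact_force'],s['opening'])
c=cam('wrist');save(c,'w5.png');P=cloud(c);np.save('w5.npy',P)
def fins(c,z=.083):
    P=cloud(c);H,S,V=cv2.split(cv2.cvtColor(c['image'],cv2.COLOR_RGB2HSV))
    m=((H>18)&(H<34)&(S>70)&(V>110)&(P[...,2]>.06)&(P[...,2]<.10)).astype(np.uint8)
    n,l,st,ce=cv2.connectedComponentsWithStats(m)
    for i in range(1,n):
        if st[i,4]>25:
            q=P[l==i]; t=q[q[:,2]>.078]; print(st[i],np.median(t,0) if len(t) else 0, (t.min(0)+t.max(0))/2 if len(t) else 0)
fins(c);c=cam('top');fins(c);save(c,'t5.png')
Rb=R.from_euler('z',13.6,degrees=True).as_matrix()[:2,:2]
for y in(.065,0,-.065): print('home',[.5255,.0281]+Rb@[.0005,y])
```

```text
[0.4236 0.004  0.2453] [ 0.4147 -1.1748 -0.4606] 0.015878976237683712
[189  71  13  26 286] [0.5122 0.0924 0.0826] [0.5115 0.0928 0.0816]
[247  71   9  25 225] [0.5266 0.0298 0.0825] [0.5264 0.0296 0.0817]
[301  71  13  25 294] [ 0.5416 -0.0335  0.0825] [ 0.5418 -0.0336  0.0814]
[ 28  44  32  29 100] [0.9609 0.5807 0.0899] [0.9302 0.5598 0.0901]
[ 25  95  49  27 165] [0.7721 0.5557 0.0896] [0.8002 0.5308 0.09  ]
[ 92 110  47   9 115] [0.7791 0.3381 0.0894] [0.7842 0.3553 0.0896]
[269 213   7  12  52] [ 0.5399 -0.0352  0.0828] [ 0.541  -0.0361  0.083 ]
[243 218   6  13  53] [0.5259 0.0287 0.083 ] [0.5249 0.028  0.0826]
[216 224   7  12  53] [0.5096 0.0909 0.0825] [0.5107 0.0911 0.0828]
home [0.5107 0.0914]
home [0.526  0.0282]
home [ 0.5413 -0.035 ]
```

View pics/w5.png

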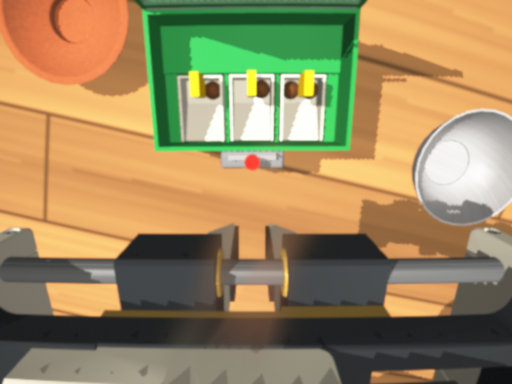

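The wrist view shows the lid open and one nutmeg in each bin, at (213,90), (263,88) and (291,88). The fins are at (196,84), (252,83) and (307,84), and they match the computed homes within 2 mm. Next I'll check the real fingertip offset.

Run:
```python
from h import *
np.set_printoptions(precision=4,suppress=True)
T=tool();Ti=np.linalg.inv(T)
for n in('wrist','side'):
    P=cloud(cam(n));q=P.reshape(-1,3)@Ti[:3,:3].T+Ti[:3,3]
    m=(abs(q[:,0])<.015)&(abs(q[:,1])<.06)&(q[:,2]>-.06)&(q[:,2]<.03);q=q[m]
    if len(q):
        print(n,len(q),q[:,2].max(),np.histogram(q[:,2],np.arange(-.06,.035,.005)));t=q[q[:,2]>np.percentile(q[:,2],80)];print(np.percentile(t,[5,50,95],axis=0))
print(robot.observe()['opening'])
```

```text
wrist 1446 -0.01976352775427523 (array([165, 177, 191, 209, 192, 226, 192,  93,   1,   0,   0,   0,   0,
         0,   0,   0,   0,   0]), array([-0.06 , -0.055, -0.05 , -0.045, -0.04 , -0.035, -0.03 , -0.025,
       -0.02 , -0.015, -0.01 , -0.005, -0.   ,  0.005,  0.01 ,  0.015,
        0.02 ,  0.025,  0.03 ]))
[[-0.0058 -0.0214 -0.0297]
 [ 0.0109 -0.0127 -0.0268]
 [ 0.0117  0.0201 -0.0209]]
side 424 -0.02041197566123623 (array([59, 60, 62, 61, 57, 52, 39, 34,  0,  0,  0,  0,  0,  0,  0,  0,  0,
        0]), array([-0.06 , -0.055, -0.05 , -0.045, -0.04 , -0.035, -0.03 , -0.025,
       -0.02 , -0.015, -0.01 , -0.005, -0.   ,  0.005,  0.01 ,  0.015,
        0.02 ,  0.025,  0.03 ]))
[[-0.0094 -0.018  -0.0309]
 [-0.0038  0.0173 -0.026 ]
 [ 0.0096  0.0257 -0.0212]]
0.028495322540138923
```

Run:
```python
from h import *
np.set_printoptions(precision=4,suppress=True)
T=tool();Ti=np.linalg.inv(T)
print(robot.read_camera('wrist')['hand_eye'])
for n in('top','side'):
    P=cloud(cam(n));q=P.reshape(-1,3)@Ti[:3,:3].T+Ti[:3,3]
    for z0 in np.arange(-.30,-.02,.03):
        m=(abs(q[:,1])<.12)&(abs(q[:,0])<.16)&(q[:,2]>z0)&(q[:,2]<z0+.03)&(q@np.r_[0,0,0]==0);r=q[m]
        if len(r)>5: print(n,round(z0,3),len(r),np.percentile(r[:,0],[1,99]),np.percentile(r[:,1],[1,99]))
P=cloud(cam('side'));hp=P[(P[...,2]>.11)&(P[...,2]<.25)&(np.linalg.norm(P[...,:2]-[.6,.045],axis=2)<.12)];b=(hp[:,:2]-[.5255,.0281])@R.from_euler('z',13.6,degrees=True).as_matrix()[:2,:2];print('lid x',np.c_[b[:,0],hp[:,2]][::max(1,len(hp)//15)])
```

```text
[[-0.0001  0.9602  0.2793  0.076 ]
 [ 1.      0.0001  0.0001 -0.0007]
 [ 0.0001  0.2793 -0.9602 -0.1782]
 [ 0.      0.      0.      1.    ]]
top -0.3 345 [0.0197 0.04  ] [-0.0164  0.0347]
top -0.27 308 [0.0078 0.0437] [-0.0263  0.0371]
top -0.24 289 [0.0008 0.0394] [-0.021  0.04 ]
top -0.21 299 [0.015  0.0372] [-0.0481  0.0348]
top -0.18 21 [0.027  0.0368] [-0.0441  0.0172]
top -0.15 1337 [-0.0348  0.0365] [-0.094   0.0941]
top -0.12 809 [-0.0336  0.0369] [-0.084   0.0846]
top -0.09 7 [0.0061 0.0369] [-0.0851  0.0852]
side -0.27 130 [-0.0373  0.0275] [-0.0047  0.0382]
side -0.24 1061 [-0.0392  0.0321] [-0.0041  0.0405]
side -0.21 888 [-0.037   0.0324] [-0.0394  0.038 ]
side -0.18 726 [-0.0364  0.028 ] [-0.0468  0.0184]
side -0.15 1414 [-0.0359  0.033 ] [-0.0869  0.0956]
side -0.12 1364 [-0.0361  0.0362] [-0.0837  0.0943]
side -0.09 230 [-0.0353  0.0336] [-0.081   0.0879]
side -0.06 359 [-0.0108  0.0111] [-0.0308  0.0339]
side -0.03 79 [-0.0105  0.0113] [-0.0223  0.0269]
lid x [[0.0892 0.2394]
 [0.0883 0.2307]
 [0.0883 0.2337]
 [0.0884 0.2153]
 [0.0879 0.21  ]
 [0.0848 0.177 ]
 [0.0868 0.2257]
 [0.0847 0.2017]
 [0.0841 0.1731]
 [0.0826 0.1444]
 [0.0796 0.1204]
 [0.0809 0.1208]
 [0.0831 0.1637]
 [0.0797 0.1232]
 [0.079  0.1227]
 [0.082  0.1106]]
```

>>> move_arm --pt "0.6 0.4 0 0 0 0" --pt "1 0.65 0 0 0 0" --pt "1 0.65 0.5 0 0 0" --pt "1 0.65 0.8 0 0 0" --pt "1 0.65 0.8 0 0 0"

```text
time: 9.68
tool_pos: [0.5373, -0.0359, 0.1631]
tool_rot: [-3.139, 0.005, 0.232]
contact_force: [-0.1, 0.6, 0.0]
opening: 0.0299
grip_force: 0.0
```

>>> move_arm --pt "0.054 0 0.3 0 0 0" --pt "0.054 0 0.6 0 0 0" --pt "0.054 0 0.6 0 0 0" --pt "0.054 0 0.6 0 0 0"

```text
time: 10.18
tool_pos: [0.545, -0.0352, 0.1075]
tool_rot: [3.14, -0.003, 0.232]
contact_force: [0.5, 0.2, 0.2]
opening: 0.0301
grip_force: 0.0
```

```bash
cat >> h.py <<'E'
BX=np.array([.5255,.0281]);RB=R.from_euler('z',13.6,degrees=True).as_matrix()[:2,:2]
def blobs(n='wrist'):
    c=cam(n);P=cloud(c);H,S,V=cv2.split(cv2.cvtColor(c['image'],cv2.COLOR_RGB2HSV));out={}
    for k,m in dict(fin=(H>18)&(H<34)&(S>90)&(V>100),nut=(H<18)&(S>60)&(V<130)).items():
        loc=(P[...,:2]-BX)@RB
        m=m&(abs(loc[...,0])<.09)&(abs(loc[...,1])<.115)&(P[...,2]>.01)&(P[...,2]<.1)
        N,l,st,_=cv2.connectedComponentsWithStats(m.astype(np.uint8))
        for i in range(1,N):
            if st[i,4]>(20 if n=='wrist' else 8):
                q=P[l==i]; t=q[q[:,2]>q[:,2].max()-.006]; lo=t.min(0)[:2];hi=t.max(0)[:2]
                tl=(t[:,:2]-BX)@RB; print(k,'px',st[i],'boxframe mm',np.round(1000*(tl.min(0)+tl.max(0))/2,1),'z',np.round(np.nanmax(q[:,2]),4))
    return c
def where():
    s=robot.observe();p=s['tool_pos'];l=(p[:2]-BX)@RB
    print('t',round(s['time'],2),'TCP box mm',np.round(l*1000,1),'tip z',round(1000*(p[2]-.0205),1),'world',np.round(p,4),'yaw-box deg',round(np.degrees(s['tool_rot'][2])-13.6,2),'F',np.round(s['contact_force'],1),'open',round(s['opening'],4),'grip',s['grip_force'])
E
python3 - <<'E'
from h import *
where();c=blobs();save(c,'w6.png')
E
```

```text
t 10.18 TCP box mm [  4.1 -66.2] tip z 87.0 world [ 0.545  -0.0352  0.1075] yaw-box deg -0.31 F [0.5 0.2 0.2] open 0.0301 grip 0.0
fin px [ 156  187   31   47 1056] boxframe mm [1.9 1. ] z 0.0844
fin px [240 187  25  47 675] boxframe mm [  1.9 -63.9] z 0.0846
fin px [  73  189   45   47 1464] boxframe mm [ 1.5 66.4] z 0.0842
nut px [186 193  18  15 237] boxframe mm [ -0.9 -11.2] z 0.0324
nut px [226 193  10   9  51] boxframe mm [  1.8 -45.9] z 0.0318
nut px [119 194  14  16 165] boxframe mm [-2.2 55.1] z 0.0326
nut px [262 194  12  14 107] boxframe mm [ -1.9 -80.6] z 0.0324
```

View pics/w6.png

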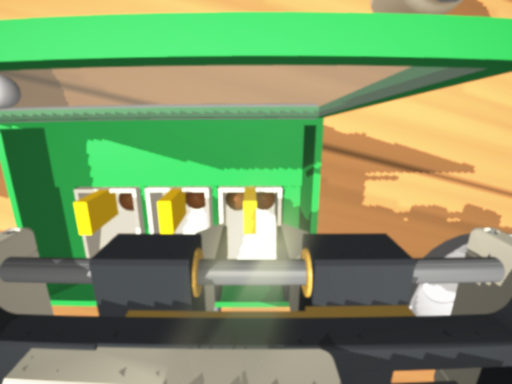

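The wrist view shows two nutmegs in bin C, at (232,198) and (267,200), either side of its fin at (250,210). The fingers straddle that fin.

>>> move_arm --pt "-0.03 -0.02 0.1 0 0 0" --pt "-0.03 -0.02 0.3 0 0 0" --pt "-0.03 -0.02 0.5 0 0 0" --pt "-0.03 -0.02 0.65 0 0 0" --pt "-0.03 -0.02 0.73 0 0 0" --pt "-0.03 -0.02 0.77 0 0 0" --pt "-0.03 -0.02 0.77 0 0 0"

```text
time: 11.1
tool_pos: [0.5405, -0.0338, 0.0286]
tool_rot: [3.141, -0.0, 0.232]
contact_force: [0.4, -0.4, 0.5]
opening: 0.0295
grip_force: 0.0
```

>>> move_arm --pt "0 0 0 0 0 0" --pt "0 0 0 0 0 0" --pt "0 0 0 0 0 0" --pt "0 0 0 0 0 0" --fingers -1 --newtons 25

```text
time: 11.6
tool_pos: [0.5405, -0.0338, 0.0287]
tool_rot: [3.141, -0.0, 0.232]
contact_force: [-0.3, 0.4, 0.2]
opening: 0.0098
grip_force: 25.0
```

```bash
python3 -c "
from h import *
where()"
```

```text
t 11.6 TCP box mm [ -0.  -63.7] tip z 8.2 world [ 0.5405 -0.0338  0.0287] yaw-box deg -0.32 F [-0.3  0.4  0.2] open 0.0098 grip 24.99306857585907
```

>>> move_arm --pt "0 0 -0.1 0 0 0" --pt "0 0 -0.3 0 0 0" --pt "0 0 -0.5 0 0 0" --pt "0 0 -0.75 0 0 0" --pt "0 0 -1 0 0 0"

```text
time: 12.22
tool_pos: [0.5401, -0.0337, 0.1297]
tool_rot: [3.142, 0.0, 0.232]
contact_force: [0.2, -0.2, -1.5]
opening: 0.0099
grip_force: 25.0
```

>>> move_arm --pt "0 0 -0.3 0 0 0" --pt "-0.05 0.2 -0.4 0 0 0" --pt "-0.15 0.5 -0.4 0 0 0" --pt "-0.25 0.8 -0.4 0 0 0" --pt "-0.3 1 -0.4 0 0 0" --pt "-0.3 1 -0.4 0 0 0"

```text
time: 12.98
tool_pos: [0.534, -0.1391, 0.1686]
tool_rot: [3.142, 0.0, 0.23]
contact_force: [-0.2, -0.7, -1.4]
opening: 0.0098
grip_force: 25.0
```

```bash
sed -i "s/p\[2\]-.0205/p[2]+.0205/" h.py
cat >> h.py <<'E'
def bowl(n='top',guess=(.493,-.285)):
    c=cam(n);P=cloud(c);d=np.linalg.norm(P[...,:2]-guess,axis=2);H,S,V=cv2.split(cv2.cvtColor(c['image'],cv2.COLOR_RGB2HSV))
    m=(d<.15)&(P[...,2]>.05)&(P[...,2]<.066)&(S<80);q=P[m][:,:2]
    A=np.c_[2*q,np.ones(len(q))];b=(q**2).sum(1);x=np.linalg.lstsq(A,b,rcond=None)[0]
    print(n,'bowl fit',len(q),np.round(x[:2],4),'r',np.sqrt(x[2]+x[0]**2+x[1]**2).round(4),'minmax centre',np.round((q.min(0)+q.max(0))/2,4));return c
def togo(w,zt=None):
    T=tool();d=np.r_[w,T[2,3] if zt is None else zt]-T[:3,3];print('togo units',np.round(T[:3,:3].T@d*10,3))
E
python3 - <<'E'
from h import *
where();c=bowl();c=bowl('side');save(c,'s7.png')
E
```

```text
t 12.97 TCP box mm [ -31.  -164.5] tip z 189.1 world [ 0.534  -0.1391  0.1686] yaw-box deg -0.43 F [-0.2 -0.7 -1.4] open 0.0098 grip 24.993593394756317
top bowl fit 21 [ 0.5553 -0.3175] r 0.0109 minmax centre [ 0.5603 -0.3199]
side bowl fit 1235 [ 0.4925 -0.2848] r 0.0762 minmax centre [ 0.4928 -0.2839]
```

View pics/s7.png

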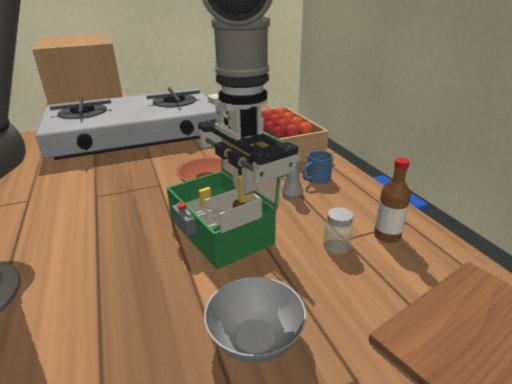

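The side view shows bin C held level above the box, with the bowl unmoved at (255,318), about (0.4926, -0.2845).

>>> move_arm --pt "-0.05 0.3 0 0 0 0" --pt "-0.1 0.65 0 0 0 0" --pt "-0.16 1 0 0 0 0" --pt "-0.16 1 0 0 0 0"

```text
time: 13.58
tool_pos: [0.5417, -0.2401, 0.1682]
tool_rot: [3.141, 0.0, 0.23]
contact_force: [1.0, 0.4, -1.1]
opening: 0.01
grip_force: 25.0
```

>>> move_arm --pt "0 0.2 0.1 0 0 0" --pt "0 0.32 0.3 0 0 0" --pt "0 0.32 0.47 0 0 0" --pt "0 0.32 0.47 0 0 0"

```text
time: 14.08
tool_pos: [0.5477, -0.2693, 0.1186]
tool_rot: [-3.138, 0.004, 0.232]
contact_force: [0.7, 0.8, -1.1]
opening: 0.0099
grip_force: 25.0
```

Run:
```python
from h import *
where();bowl('side');togo([.5482,-.2715],.122)
```

```text
t 14.07 TCP box mm [ -48.4 -294.3] tip z 139.1 world [ 0.5477 -0.2693  0.1186] yaw-box deg -0.31 F [ 0.7  0.8 -1.1] open 0.0099 grip 24.993757009506226
side bowl fit 872 [ 0.4922 -0.2853] r 0.076 minmax centre [ 0.4925 -0.2839]
togo units [-0.006  0.017 -0.02 ]
```

>>> move_arm --pt "0 0.01 -0.02 0 0.04 0" --pt "0 0.01 -0.02 0 0.08 0" --pt "0 0.01 -0.02 0 0.12 0" --pt "0 0.01 -0.02 0 0.16 0" --pt "0 0.01 -0.02 0 0.19 0" --pt "0 0.01 -0.02 0 0.22 0" --pt "0 0.01 -0.02 0 0.25 0" --pt "0 0.01 -0.02 0 0.28 0" --pt "0 0.01 -0.02 0 0.3 0" --pt "0 0.01 -0.02 0 0.3 0" --pt "0 0.01 -0.02 0 0.3 0" --pt "0 0.01 -0.02 0 0.3 0"

```text
time: 15.62
tool_pos: [0.5496, -0.2712, 0.1243]
tool_rot: [3.138, -0.942, 0.235]
contact_force: [-0.8, -0.2, -1.0]
opening: 0.0101
grip_force: 25.0
```

Run:
```python
from h import *
where();c=cam('side');save(c,'s8.png')
```

```text
t 15.62 TCP box mm [ -46.9 -296.5] tip z 144.8 world [ 0.5496 -0.2712  0.1243] yaw-box deg -0.11 F [-0.8 -0.2 -1. ] open 0.0101 grip 24.99392867088318
```

View pics/s8.png

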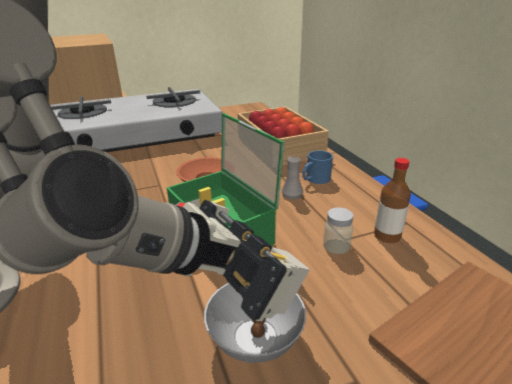

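One nutmeg is visible in the bowl at (258,328); the bin hides the rest. I'll tip slightly more, hold, and come back.

>>> move_arm --pt "0 0 0 0 0.03 0" --pt "0 0 0 0 0.03 0" --pt "0 0 0 0 0.03 0" --pt "0 0 0 0 -0.02 0" --pt "0 0 0 0 -0.07 0" --pt "0 0 0 0 -0.12 0" --pt "0 0 0 0 -0.17 0" --pt "0 0 0 0 -0.22 0" --pt "0 0 0 0 -0.27 0" --pt "0 0 0 0 -0.3 0" --pt "0 0 0 0 -0.3 0"

```text
time: 17.05
tool_pos: [0.5516, -0.27, 0.1242]
tool_rot: [3.139, -0.002, 0.235]
contact_force: [0.2, -0.6, -1.5]
opening: 0.01
grip_force: 25.0
```

>>> move_arm --pt "0 -0.1 -0.3 0 0 0" --pt "0 -0.4 -0.47 0 0 0" --pt "0.1 -0.7 -0.47 0 0 0" --pt "0.15 -1 -0.47 0 0 0" --pt "0.15 -1 -0.47 0 0 0"

```text
time: 17.68
tool_pos: [0.54, -0.1687, 0.171]
tool_rot: [-3.141, -0.002, 0.233]
contact_force: [-0.4, -0.0, -1.5]
opening: 0.0096
grip_force: 25.0
```

```bash
cat >> h.py <<'E'
def nuts(c,ctr=(.4925,-.2845)):
    P=cloud(c);H,S,V=cv2.split(cv2.cvtColor(c['image'],cv2.COLOR_RGB2HSV))
    m=((H<20)&(S>90)&(V<170)&(np.linalg.norm(P[...,:2]-ctr,axis=2)<.09)&(P[...,2]<.06)).astype(np.uint8)
    N,l,st,ce=cv2.connectedComponentsWithStats(m);print('bowl nuts',[(*st[i,[0,1,2,3,4]],np.round(np.median(P[l==i],0),3)) for i in range(1,N) if st[i,4]>15])
E
python3 - <<'E'
from h import *
where();c=bowl('side');nuts(c);save(c,'s9.png');c=cam('wrist');save(c,'w9.png');togo([.5405,-.0338]);c=bowl('top');nuts(c)
E
```

```text
t 17.68 TCP box mm [ -32.2 -194.7] tip z 191.5 world [ 0.54   -0.1687  0.171 ] yaw-box deg -0.24 F [-0.4 -0.  -1.5] open 0.0096 grip 24.99368727207184
side bowl fit 1222 [ 0.4925 -0.2848] r 0.0762 minmax centre [ 0.4926 -0.2836]
bowl nuts [(np.int32(252), np.int32(312), np.int32(13), np.int32(25), np.int32(243), array([ 0.5  , -0.282,  0.023])), (np.int32(201), np.int32(328), np.int32(110), np.int32(56), np.int32(2875), array([ 0.467, -0.335,  0.   ]))]
togo units [ 0.315 -1.333 -0.   ]
top bowl fit 90 [ 0.4787 -0.2815] r 0.0628 minmax centre [ 0.4288 -0.267 ]
bowl nuts [(np.int32(345), np.int32(263), np.int32(21), np.int32(10), np.int32(63), array([ 0.415, -0.248,  0.   ]))]
```

View pics/s9.png

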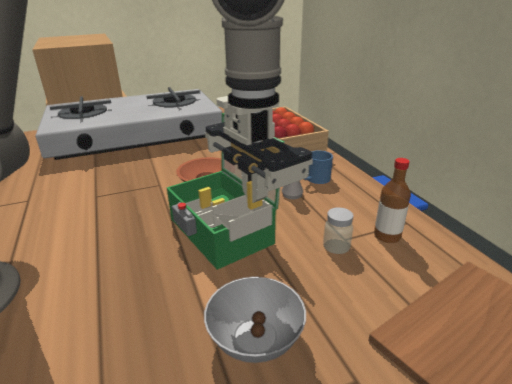

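Two nutmegs lie in the bowl at (259,318) and (257,330). Bin C goes back now.

>>> move_arm --pt "0.1 -0.3 0 0 0 0" --pt "0.2 -0.65 0 0 0 0" --pt "0.3 -1 0 0 0 0" --pt "0.315 -1 0 0 0 0"

```text
time: 18.32
tool_pos: [0.5485, -0.0647, 0.1705]
tool_rot: [-3.141, -0.001, 0.233]
contact_force: [0.2, -0.1, -1.2]
opening: 0.0101
grip_force: 25.0
```

>>> move_arm --pt "0 -0.2 0 0 0 0" --pt "0 -0.333 0 0 0 0" --pt "0 -0.333 0.2 0 0 0" --pt "0 -0.333 0.4 0 0 0" --pt "0 -0.333 0.6 0 0 0" --pt "0 -0.333 0.6 0 0 0"

```text
time: 19.08
tool_pos: [0.5395, -0.0332, 0.1093]
tool_rot: [-3.14, 0.003, 0.231]
contact_force: [-0.9, 0.9, 0.2]
opening: 0.0102
grip_force: 25.0
```

Run:
```python
from h import *
where();togo([.5405,-.0338],.0287);c=blobs()
```

```text
t 19.07 TCP box mm [ -0.8 -62.9] tip z 129.8 world [ 0.5395 -0.0332  0.1093] yaw-box deg -0.34 F [-0.9  0.9  0.2] open 0.0102 grip 24.993751645088196
togo units [0.01  0.009 0.806]
fin px [ 161  181   29   47 1057] boxframe mm [1.6 1.4] z 0.0846
fin px [  78  183   44   46 1433] boxframe mm [ 1.4 66.1] z 0.0838
nut px [123 187  15  18 201] boxframe mm [-2.3 54.9] z 0.0326
nut px [190 186  19  16 268] boxframe mm [ -0.6 -11.8] z 0.0326
```

>>> move_arm --pt "0.01 0.01 0.15 0 0 0" --pt "0.01 0.01 0.3 0 0 0" --pt "0.01 0.01 0.42 0 0 0" --pt "0.01 0.01 0.52 0 0 0" --pt "0.01 0.01 0.6 0 0 0" --pt "0.01 0.01 0.68 0 0 0" --pt "0.01 0.01 0.74 0 0 0" --pt "0.01 0.01 0.79 0 0 0" --pt "0.01 0.01 0.8 0 0 0" --pt "0.01 0.01 0.8 0 0 0"

```text
time: 20.38
tool_pos: [0.5421, -0.0342, 0.0306]
tool_rot: [3.141, -0.0, 0.232]
contact_force: [0.7, 0.0, -0.4]
opening: 0.0102
grip_force: 25.0
```

Run:
```python
from h import *
where()
```

```text
t 20.38 TCP box mm [  1.5 -64.4] tip z 51.1 world [ 0.5421 -0.0342  0.0306] yaw-box deg -0.32 F [ 0.7  0.  -0.4] open 0.0102 grip 24.99366581439972
```

>>> move_arm --pt "-0.01 0 0.01 0 0 0" --pt "-0.01 0 0.022 0 0 0" --pt "-0.01 0 0.022 0 0 0"

```text
time: 20.75
tool_pos: [0.5411, -0.0344, 0.0287]
tool_rot: [3.141, -0.0, 0.232]
contact_force: [-0.8, 0.3, 1.9]
opening: 0.0097
grip_force: 25.0
```

>>> move_arm --pt "0 0 0 0 0 0" --pt "0 0 0 0 0 0" --pt "0 0 0 0 0 0" --fingers -0.35

```text
time: 21.12
tool_pos: [0.541, -0.0344, 0.0282]
tool_rot: [3.142, 0.0, 0.232]
contact_force: [0.6, 0.6, 0.3]
opening: 0.0295
grip_force: 0.0
```

>>> move_arm --pt "0 0 -0.2 0 0 0" --pt "0 0 -0.5 0 0 0" --pt "0 0 -0.8 0 0 0" --pt "0 -0.2 -0.8 0 0 0" --pt "0 -0.6 -0.8 0 0 0" --pt "0 -0.6 -0.8 0 0 0"

```text
time: 21.88
tool_pos: [0.5255, 0.0268, 0.1073]
tool_rot: [-3.14, 0.002, 0.235]
contact_force: [0.5, -0.4, 0.3]
opening: 0.0301
grip_force: 0.0
```

Run:
```python
from h import *
where();c=blobs();save(c,'w10.png')
```

```text
t 21.88 TCP box mm [-0.3 -1.3] tip z 127.8 world [0.5255 0.0268 0.1073] yaw-box deg -0.14 F [ 0.5 -0.4  0.3] open 0.0301 grip 0.0
fin px [243 181  22  48 672] boxframe mm [1.9 1.2] z 0.084
fin px [ 314  181   31   48 1080] boxframe mm [  1.9 -63.8] z 0.0849
fin px [ 155  183   32   47 1104] boxframe mm [ 1.2 66. ] z 0.0844
nut px [186 188  19  17 282] boxframe mm [-2.  53.4] z 0.0327
nut px [263 188  12  15 116] boxframe mm [ -1.2 -15.9] z 0.0316
```

View pics/w10.png

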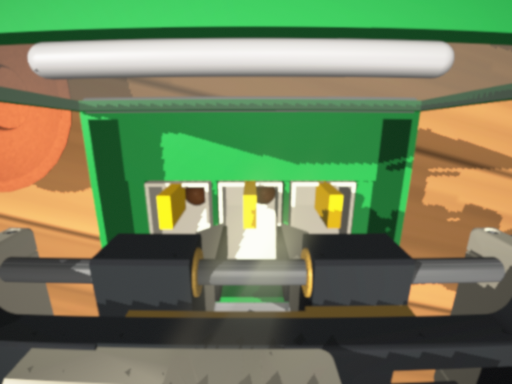

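The wrist view shows bin C empty and home, with its fin at (330,205). One nutmeg lies in bin B at (266,195) and one in bin A at (195,197).

>>> move_arm --pt "0.01 -0.022 0.1 0 0 0" --pt "0.01 -0.022 0.3 0 0 0" --pt "0.01 -0.022 0.5 0 0 0" --pt "0.01 -0.022 0.65 0 0 0" --pt "0.01 -0.022 0.75 0 0 0" --pt "0.01 -0.022 0.785 0 0 0" --pt "0.01 -0.022 0.785 0 0 0"

```text
time: 22.8
tool_pos: [0.5279, 0.0263, 0.0299]
tool_rot: [3.141, -0.0, 0.232]
contact_force: [0.5, -0.0, 0.5]
opening: 0.0299
grip_force: 0.0
```

>>> move_arm --pt "0 0 0 0 0 0" --pt "0 0 0 0 0 0" --pt "0 0 0 0 0 0" --pt "0 0 0 0 0 0" --fingers -1

```text
time: 23.3
tool_pos: [0.5276, 0.0267, 0.03]
tool_rot: [-3.141, -0.0, 0.232]
contact_force: [-0.6, 2.0, 1.3]
opening: 0.0103
grip_force: 25.0
```

Run:
```python
from h import *
where();bowl('side')
```

```text
t 23.3 TCP box mm [ 1.7 -1.9] tip z 50.5 world [0.5276 0.0267 0.03  ] yaw-box deg -0.32 F [-0.6  2.   1.3] open 0.0103 grip 24.990625083446503
side bowl fit 1240 [ 0.4925 -0.2848] r 0.0762 minmax centre [ 0.4928 -0.2839]
```

>>> move_arm --pt "0 -0.02 0 0 0 0" --pt "0 -0.02 0 0 0 0" --pt "0 -0.02 0 0 0 0"

```text
time: 23.72
tool_pos: [0.5275, 0.0282, 0.0299]
tool_rot: [3.141, -0.0, 0.232]
contact_force: [-0.3, -0.6, 2.3]
opening: 0.0099
grip_force: 25.0
```

Run:
```python
from h import *
where()
```

```text
t 23.73 TCP box mm [ 1.9 -0.4] tip z 50.4 world [0.5275 0.0282 0.0299] yaw-box deg -0.32 F [-0.3 -0.6  2.3] open 0.0099 grip 24.994714558124542
```

>>> move_arm --pt "0 0 -0.1 0 0 0" --pt "0 0 -0.3 0 0 0" --pt "0 0 -0.5 0 0 0" --pt "0 0 -0.75 0 0 0" --pt "0 0 -1 0 0 0"

```text
time: 24.35
tool_pos: [0.5268, 0.0284, 0.1309]
tool_rot: [-3.141, 0.0, 0.232]
contact_force: [-0.3, 0.2, -1.2]
opening: 0.0101
grip_force: 25.0
```

>>> move_arm --pt "0 0 -0.3 0 0 0" --pt "-0.05 0.2 -0.4 0 0 0" --pt "-0.15 0.5 -0.4 0 0 0" --pt "-0.22 0.8 -0.4 0 0 0" --pt "-0.3 1 -0.4 0 0 0" --pt "-0.3 1 -0.4 0 0 0"

```text
time: 25.1
tool_pos: [0.5206, -0.0769, 0.17]
tool_rot: [-3.142, 0.0, 0.229]
contact_force: [-0.6, 0.6, -1.7]
opening: 0.0097
grip_force: 25.0
```

Run:
```python
from h import *
where();c=bowl('side');nuts(c);togo([.5482,-.2715],.122)
```

```text
t 25.1 TCP box mm [ -29.4 -100.9] tip z 190.5 world [ 0.5206 -0.0769  0.17  ] yaw-box deg -0.45 F [-0.6  0.6 -1.7] open 0.0097 grip 24.989403784275055
side bowl fit 1237 [ 0.4925 -0.2848] r 0.0762 minmax centre [ 0.4926 -0.2835]
bowl nuts [(np.int32(252), np.int32(312), np.int32(13), np.int32(25), np.int32(248), array([ 0.5  , -0.281,  0.023])), (np.int32(201), np.int32(324), np.int32(110), np.int32(60), np.int32(2899), array([ 0.468, -0.335,  0.   ]))]
togo units [-0.179  1.966  0.479]
```

>>> move_arm --pt "-0.03 0.3 0 0 0 0" --pt "-0.06 0.65 0 0 0 0" --pt "-0.09 1 0 0 0 0"

```text
time: 25.52
tool_pos: [0.5355, -0.1749, 0.17]
tool_rot: [-3.141, -0.0, 0.233]
contact_force: [-0.0, 0.1, -1.5]
opening: 0.0101
grip_force: 25.0
```

>>> move_arm --pt "-0.03 0.35 0 0 0 0" --pt "-0.06 0.7 0 0 0 0" --pt "-0.09 0.96 0.15 0 0 0" --pt "-0.09 0.96 0.35 0 0 0" --pt "-0.09 0.96 0.48 0 0 0" --pt "-0.09 0.96 0.48 0 0 0"

```text
time: 26.28
tool_pos: [0.5482, -0.2695, 0.1209]
tool_rot: [-3.14, 0.002, 0.233]
contact_force: [0.0, -0.3, -1.3]
opening: 0.0101
grip_force: 25.0
```

Run:
```python
from h import *
where();bowl('side');togo([.5482,-.2715],.122)
```

```text
t 26.27 TCP box mm [ -47.9 -294.6] tip z 141.4 world [ 0.5482 -0.2695  0.1209] yaw-box deg -0.26 F [ 0.  -0.3 -1.3] open 0.0101 grip 24.989591538906097
side bowl fit 881 [ 0.4921 -0.2853] r 0.076 minmax centre [ 0.4928 -0.2843]
togo units [-0.009  0.014 -0.001]
```

>>> move_arm --pt "0 0.01 0 0 0.04 0" --pt "0 0.01 0 0 0.08 0" --pt "0 0.01 0 0 0.12 0" --pt "0 0.01 0 0 0.16 0" --pt "0 0.01 0 0 0.19 0" --pt "0 0.01 0 0 0.22 0" --pt "0 0.01 0 0 0.25 0" --pt "0 0.01 0 0 0.28 0" --pt "0 0.01 0 0 0.31 0" --pt "0 0.01 0 0 0.32 0" --pt "0 0.01 0 0 0.32 0" --pt "0 0.01 0 0 0.32 0"

```text
time: 27.82
tool_pos: [0.5492, -0.2719, 0.1227]
tool_rot: [3.138, -1.005, 0.236]
contact_force: [0.3, -0.2, -0.9]
opening: 0.0102
grip_force: 25.0
```

>>> move_arm --pt "0 0 0 0 0 0" --pt "0 0 0 0 0 0" --pt "0 0 0 0 0 0" --pt "0 0 0 0 -0.04 0" --pt "0 0 0 0 -0.09 0" --pt "0 0 0 0 -0.14 0" --pt "0 0 0 0 -0.19 0" --pt "0 0 0 0 -0.24 0" --pt "0 0 0 0 -0.29 0" --pt "0 0 0 0 -0.32 0" --pt "0 0 0 0 -0.32 0"

```text
time: 29.2
tool_pos: [0.5504, -0.2703, 0.1213]
tool_rot: [-3.141, -0.001, 0.235]
contact_force: [-0.7, 0.3, -1.4]
opening: 0.0101
grip_force: 25.0
```

>>> move_arm --pt "0 -0.1 -0.3 0 0 0" --pt "0 -0.4 -0.48 0 0 0" --pt "0.05 -0.7 -0.48 0 0 0" --pt "0.1 -1 -0.48 0 0 0" --pt "0.1 -1 -0.48 0 0 0"

```text
time: 29.82
tool_pos: [0.5343, -0.1704, 0.1696]
tool_rot: [-3.139, -0.001, 0.233]
contact_force: [0.2, 0.1, -0.6]
opening: 0.0096
grip_force: 25.0
```

Run:
```python
from h import *
where();c=bowl('side');nuts(c);togo([.5275,.0285],.0299)
```

```text
t 29.82 TCP box mm [ -38.1 -195. ] tip z 190.1 world [ 0.5343 -0.1704  0.1696] yaw-box deg -0.23 F [ 0.2  0.1 -0.6] open 0.0096 grip 24.990030527114868
side bowl fit 1233 [ 0.4925 -0.2848] r 0.0762 minmax centre [ 0.4928 -0.2837]
bowl nuts [(np.int32(242), np.int32(312), np.int32(23), np.int32(34), np.int32(398), array([ 0.494, -0.291,  0.024])), (np.int32(201), np.int32(327), np.int32(110), np.int32(57), np.int32(2886), array([ 0.467, -0.335,  0.   ]))]
togo units [ 0.39  -1.963  1.4  ]
```

>>> move_arm --pt "0.06 -0.3 0 0 0 0" --pt "0.12 -0.65 0 0 0 0" --pt "0.195 -1 0 0 0 0"

```text
time: 30.25
tool_pos: [0.5311, -0.0707, 0.1694]
tool_rot: [-3.141, -0.001, 0.23]
contact_force: [-0.4, -0.4, -0.9]
opening: 0.0102
grip_force: 25.0
```

>>> move_arm --pt "0.06 -0.35 0 0 0 0" --pt "0.12 -0.7 0 0 0 0" --pt "0.195 -0.963 0 0 0 0" --pt "0.195 -0.963 0.2 0 0 0" --pt "0.195 -0.963 0.4 0 0 0" --pt "0.195 -0.963 0.6 0 0 0" --pt "0.195 -0.963 0.6 0 0 0" --pt "0.195 -0.963 0.6 0 0 0"

```text
time: 31.25
tool_pos: [0.5288, 0.0271, 0.1104]
tool_rot: [3.141, -0.001, 0.231]
contact_force: [-0.2, 0.0, -0.9]
opening: 0.0102
grip_force: 25.0
```

Run:
```python
from h import *
where();togo([.5275,.0285],.0299);c=blobs()
```

```text
t 31.25 TCP box mm [ 3.  -1.7] tip z 130.9 world [0.5288 0.0271 0.1104] yaw-box deg -0.38 F [-0.2  0.  -0.9] open 0.0102 grip 24.98971402645111
togo units [-0.011 -0.017  0.805]
fin px [314 184  28  47 884] boxframe mm [  1.8 -63.9] z 0.0848
fin px [ 156  187   31   47 1054] boxframe mm [ 1.1 66. ] z 0.0846
nut px [186 191  19  17 278] boxframe mm [-2.1 53.4] z 0.0322
```

>>> move_arm --pt "-0.01 -0.017 0.15 0 0 0" --pt "-0.01 -0.017 0.3 0 0 0" --pt "-0.01 -0.017 0.42 0 0 0" --pt "-0.01 -0.017 0.52 0 0 0" --pt "-0.01 -0.017 0.6 0 0 0" --pt "-0.01 -0.017 0.68 0 0 0" --pt "-0.01 -0.017 0.74 0 0 0" --pt "-0.01 -0.017 0.79 0 0 0" --pt "-0.01 -0.017 0.79 0 0 0"

```text
time: 32.42
tool_pos: [0.5268, 0.0293, 0.0305]
tool_rot: [-3.142, 0.0, 0.232]
contact_force: [0.1, 0.1, -1.2]
opening: 0.0095
grip_force: 25.0
```

Run:
```python
from h import *
where();togo([.5275,.0285],.0299)
```

```text
t 32.42 TCP box mm [1.6 0.9] tip z 51.0 world [0.5268 0.0293 0.0305] yaw-box deg -0.32 F [ 0.1  0.1 -1.2] open 0.0095 grip 24.9897900223732
togo units [0.005 0.01  0.006]
```

>>> move_arm --pt "0 0 0.006 0 0 0" --pt "0 0 0.012 0 0 0" --pt "0 0 0.012 0 0 0"

```text
time: 32.8
tool_pos: [0.5272, 0.0293, 0.03]
tool_rot: [3.141, -0.001, 0.232]
contact_force: [-0.3, 0.8, 1.2]
opening: 0.0101
grip_force: 25.0
```

>>> move_arm --pt "0 0 0 0 0 0" --pt "0 0 0 0 0 0" --pt "0 0 0 0 0 0" --fingers -0.35

```text
time: 33.17
tool_pos: [0.5269, 0.0293, 0.0296]
tool_rot: [3.142, 0.0, 0.232]
contact_force: [0.5, -0.1, 0.1]
opening: 0.0295
grip_force: 0.0
```

>>> move_arm --pt "0 0 -0.2 0 0 0" --pt "0 0 -0.5 0 0 0" --pt "0 0 -0.8 0 0 0" --pt "0 -0.2 -0.8 0 0 0" --pt "0 -0.65 -0.8 0 0 0" --pt "0 -0.65 -0.8 0 0 0" --pt "0 -0.65 -0.8 0 0 0"

```text
time: 34.05
tool_pos: [0.5115, 0.0929, 0.1088]
tool_rot: [3.141, 0.001, 0.233]
contact_force: [-0.1, -0.4, 0.2]
opening: 0.0298
grip_force: 0.0
```

Run:
```python
from h import *
where();c=blobs();save(c,'w11.png')
```

```text
t 34.05 TCP box mm [ 1.7 66.3] tip z 129.3 world [0.5115 0.0929 0.1088] yaw-box deg -0.25 F [-0.1 -0.4  0.2] open 0.0298 grip 0.0
fin px [ 316  183   31   47 1066] boxframe mm [2.3 1.5] z 0.0844
fin px [246 185  18  46 640] boxframe mm [ 1.5 66.3] z 0.0841
fin px [ 385  184   45   46 1433] boxframe mm [  1.9 -63.5] z 0.0842
fin px [430 300  23   1  23] boxframe mm [-73.8 -91.3] z 0.0903
nut px [263 190  14  16 165] boxframe mm [-2. 50.] z 0.0326
```

View pics/w11.png

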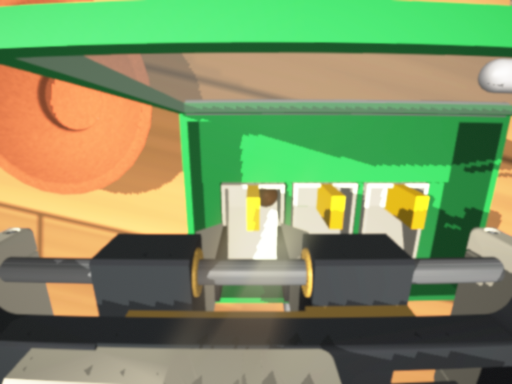

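Bins B at (330,208) and C at (408,205) are home and empty. Bin A has one nutmeg at (269,198), and its fin at (253,207) is centred between the fingers.

>>> move_arm --pt "0 0 0.1 0 0 0" --pt "0 0 0.3 0 0 0" --pt "0 0 0.5 0 0 0" --pt "0 0 0.65 0 0 0" --pt "0 0 0.75 0 0 0" --pt "0 0 0.79 0 0 0" --pt "0 0 0.79 0 0 0"

```text
time: 34.98
tool_pos: [0.5122, 0.0925, 0.0306]
tool_rot: [3.141, -0.0, 0.232]
contact_force: [0.2, -0.4, 0.3]
opening: 0.0296
grip_force: 0.0
```

>>> move_arm --pt "0 0 0 0 0 0" --pt "0 0 0 0 0 0" --pt "0 0 0 0 0 0" --pt "0 0 0 0 0 0" --fingers -1

```text
time: 35.48
tool_pos: [0.5123, 0.0926, 0.0309]
tool_rot: [3.141, -0.001, 0.232]
contact_force: [-0.6, 0.2, 2.6]
opening: 0.0096
grip_force: 25.0
```

Run:
```python
from h import *
where();bowl('side')
```

```text
t 35.48 TCP box mm [ 2.3 65.8] tip z 51.4 world [0.5123 0.0926 0.0309] yaw-box deg -0.32 F [-0.6  0.2  2.6] open 0.0096 grip 24.99752104282379
side bowl fit 1221 [ 0.4925 -0.2849] r 0.0763 minmax centre [ 0.4925 -0.2838]
```

>>> move_arm --pt "0 0 -0.1 0 0 0" --pt "0 0 -0.3 0 0 0" --pt "0 0 -0.5 0 0 0" --pt "0 0 -0.75 0 0 0" --pt "0 0 -1 0 0 0"

```text
time: 36.15
tool_pos: [0.5116, 0.0926, 0.1317]
tool_rot: [-3.142, 0.001, 0.232]
contact_force: [0.2, -1.1, -1.1]
opening: 0.0099
grip_force: 25.0
```

>>> move_arm --pt "0 0 -0.3 0 0 0" --pt "-0.05 0.2 -0.4 0 0 0" --pt "-0.15 0.5 -0.4 0 0 0" --pt "-0.22 0.8 -0.4 0 0 0" --pt "-0.3 1 -0.4 0 0 0"

```text
time: 36.78
tool_pos: [0.5054, -0.0128, 0.171]
tool_rot: [3.141, 0.0, 0.231]
contact_force: [-0.5, 0.2, -1.5]
opening: 0.0096
grip_force: 25.0
```

>>> move_arm --pt "-0.03 0.35 0 0 0 0" --pt "-0.06 0.7 0 0 0 0" --pt "-0.09 1 0 0 0 0"

```text
time: 37.15
tool_pos: [0.5198, -0.1122, 0.171]
tool_rot: [-3.142, 0.0, 0.232]
contact_force: [-0.2, 0.5, 0.1]
opening: 0.0097
grip_force: 25.0
```

Run:
```python
from h import *
where();c=bowl('side');nuts(c);togo([.5482,-.2715],.122)
```

```text
t 37.15 TCP box mm [ -38.6 -135. ] tip z 191.5 world [ 0.5198 -0.1122  0.171 ] yaw-box deg -0.34 F [-0.2  0.5  0.1] open 0.0097 grip 24.999418258666992
side bowl fit 1235 [ 0.4925 -0.2848] r 0.0762 minmax centre [ 0.4928 -0.2841]
bowl nuts [(np.int32(242), np.int32(312), np.int32(23), np.int32(34), np.int32(392), array([ 0.495, -0.291,  0.023])), (np.int32(201), np.int32(327), np.int32(110), np.int32(57), np.int32(2879), array([ 0.467, -0.335,  0.   ]))]
togo units [-0.084  1.581  0.494]
```

>>> move_arm --pt "-0.03 0.35 0 0 0 0" --pt "-0.06 0.7 0 0 0 0" --pt "-0.06 1 0 0 0 0"

```text
time: 37.58
tool_pos: [0.5369, -0.2107, 0.171]
tool_rot: [-3.141, 0.0, 0.231]
contact_force: [0.3, 0.2, -0.9]
opening: 0.0098
grip_force: 25.0
```

>>> move_arm --pt "-0.02 0.35 0 0 0 0" --pt "-0.03 0.59 0.15 0 0 0" --pt "-0.03 0.59 0.35 0 0 0" --pt "-0.03 0.59 0.49 0 0 0" --pt "-0.03 0.59 0.49 0 0 0"

```text
time: 38.2
tool_pos: [0.5471, -0.267, 0.1207]
tool_rot: [-3.14, 0.002, 0.232]
contact_force: [-0.4, 0.1, -0.5]
opening: 0.0097
grip_force: 25.0
```

Run:
```python
from h import *
where();bowl('side');togo([.5482,-.2715],.122)
```

```text
t 38.2 TCP box mm [ -48.4 -291.9] tip z 141.2 world [ 0.5471 -0.267   0.1207] yaw-box deg -0.3 F [-0.4  0.1 -0.5] open 0.0097 grip 24.998855888843536
side bowl fit 877 [ 0.4921 -0.2854] r 0.076 minmax centre [ 0.4927 -0.2846]
togo units [-0.005  0.041 -0.003]
```

>>> move_arm --pt "0 0.03 0 0 0.04 0" --pt "0 0.03 0 0 0.08 0" --pt "0 0.03 0 0 0.12 0" --pt "0 0.03 0 0 0.16 0" --pt "0 0.03 0 0 0.19 0" --pt "0 0.03 0 0 0.22 0" --pt "0 0.03 0 0 0.25 0" --pt "0 0.03 0 0 0.28 0" --pt "0 0.03 0 0 0.31 0" --pt "0 0.03 0 0 0.32 0" --pt "0 0.03 0 0 0.32 0" --pt "0 0.03 0 0 0.32 0"

```text
time: 39.75
tool_pos: [0.549, -0.271, 0.1225]
tool_rot: [3.137, -1.005, 0.236]
contact_force: [0.4, 0.5, -1.1]
opening: 0.0095
grip_force: 25.0
```

>>> move_arm --pt "0 0 0 0 0 0" --pt "0 0 0 0 0 0" --pt "0 0 0 0 0 0" --pt "0 0 0 0 -0.04 0" --pt "0 0 0 0 -0.09 0" --pt "0 0 0 0 -0.14 0" --pt "0 0 0 0 -0.19 0" --pt "0 0 0 0 -0.24 0" --pt "0 0 0 0 -0.29 0" --pt "0 0 0 0 -0.32 0" --pt "0 0 0 0 -0.32 0"

```text
time: 41.12
tool_pos: [0.5502, -0.2694, 0.1211]
tool_rot: [-3.141, -0.001, 0.235]
contact_force: [0.2, 0.3, -1.5]
opening: 0.0097
grip_force: 25.0
```

>>> move_arm --pt "0 -0.1 -0.3 0 0 0" --pt "0 -0.4 -0.48 0 0 0" --pt "0.05 -0.7 -0.48 0 0 0" --pt "0.1 -1 -0.48 0 0 0" --pt "0.1 -1 -0.48 0 0 0"

```text
time: 41.75
tool_pos: [0.5341, -0.1695, 0.1694]
tool_rot: [-3.14, -0.001, 0.233]
contact_force: [-0.2, 0.3, -1.1]
opening: 0.0096
grip_force: 25.0
```

Run:
```python
from h import *
where();c=bowl('side');nuts(c);save(c,'s12.png');togo([.5123,.0926],.0309)
```

```text
t 41.75 TCP box mm [ -38.1 -194.1] tip z 189.9 world [ 0.5341 -0.1695  0.1694] yaw-box deg -0.23 F [-0.2  0.3 -1.1] open 0.0096 grip 24.998998939990997
side bowl fit 1223 [ 0.4925 -0.2848] r 0.0762 minmax centre [ 0.4926 -0.2839]
bowl nuts [(np.int32(234), np.int32(312), np.int32(31), np.int32(40), np.int32(519), array([ 0.484, -0.294,  0.025])), (np.int32(201), np.int32(327), np.int32(110), np.int32(57), np.int32(2881), array([ 0.467, -0.335,  0.   ]))]
togo units [ 0.39  -2.613  1.389]
```

View pics/s12.png

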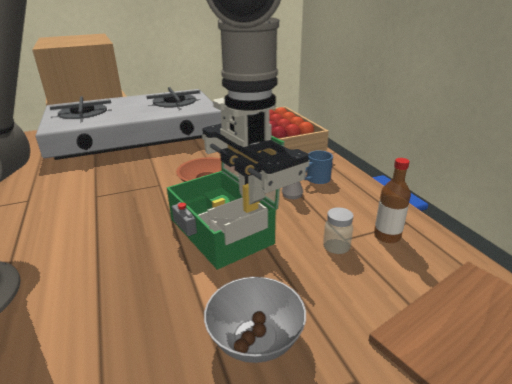

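Four nutmegs are in the bowl, from (259,317) to (241,346). Bin A goes back to the left slot.

>>> move_arm --pt "0.06 -0.3 0 0 0 0" --pt "0.1 -0.65 0 0 0 0" --pt "0.14 -1 0 0 0 0"

```text
time: 42.18
tool_pos: [0.5256, -0.071, 0.1692]
tool_rot: [-3.141, -0.001, 0.23]
contact_force: [-0.0, -0.3, 0.2]
opening: 0.0098
grip_force: 25.0
```

>>> move_arm --pt "0.06 -0.35 0 0 0 0" --pt "0.1 -0.7 0 0 0 0" --pt "0.14 -1 0 0 0 0"

```text
time: 42.55
tool_pos: [0.5164, 0.0299, 0.1693]
tool_rot: [-3.141, -0.001, 0.231]
contact_force: [-0.4, 1.3, -1.4]
opening: 0.0095
grip_force: 25.0
```

>>> move_arm --pt "0.06 -0.35 0 0 0 0" --pt "0.11 -0.61 0 0 0 0" --pt "0.11 -0.61 0.2 0 0 0" --pt "0.11 -0.61 0.4 0 0 0" --pt "0.11 -0.61 0.6 0 0 0" --pt "0.11 -0.61 0.6 0 0 0" --pt "0.11 -0.61 0.6 0 0 0"

```text
time: 43.42
tool_pos: [0.5139, 0.0911, 0.1102]
tool_rot: [-3.142, -0.001, 0.231]
contact_force: [-0.7, 0.4, -0.6]
opening: 0.0099
grip_force: 25.0
```

Run:
```python
from h import *
where();togo([.5121,.0926],.0309);c=blobs()
```

```text
t 43.42 TCP box mm [ 3.5 64. ] tip z 130.7 world [0.5139 0.0911 0.1102] yaw-box deg -0.38 F [-0.7  0.4 -0.6] open 0.0099 grip 24.998778998851776
togo units [-0.015 -0.018  0.793]
fin px [314 185  29  47 893] boxframe mm [2.3 1.5] z 0.0846
fin px [ 382  184   43   48 1193] boxframe mm [  2.  -63.4] z 0.0847
fin px [416 301  27   1  27] boxframe mm [-73.7 -84.2] z 0.0908
fin px [377 302  28   1  28] boxframe mm [-74. -51.] z 0.0901
```

>>> move_arm --pt "-0.015 -0.018 0.15 0 0 0" --pt "-0.015 -0.018 0.3 0 0 0" --pt "-0.015 -0.018 0.42 0 0 0" --pt "-0.015 -0.018 0.52 0 0 0" --pt "-0.015 -0.018 0.6 0 0 0" --pt "-0.015 -0.018 0.68 0 0 0" --pt "-0.015 -0.018 0.74 0 0 0" --pt "-0.015 -0.018 0.78 0 0 0" --pt "-0.015 -0.018 0.79 0 0 0" --pt "-0.015 -0.018 0.8 0 0 0"

```text
time: 44.72
tool_pos: [0.5119, 0.0933, 0.0308]
tool_rot: [3.141, -0.001, 0.232]
contact_force: [-2.4, 1.0, 17.3]
opening: 0.0098
grip_force: 25.0
```

Run:
```python
from h import *
where();togo([.5123,.0926],.0309)
```

```text
t 44.73 TCP box mm [ 2.1 66.6] tip z 51.3 world [0.5119 0.0933 0.0308] yaw-box deg -0.31 F [-2.4  1.  17.3] open 0.0098 grip 25.001003444194794
togo units [ 0.003  0.008 -0.001]
```

>>> move_arm --pt "0 0 -0.012 0 0 0" --pt "0 0 -0.012 0 0 0"

```text
time: 44.98
tool_pos: [0.5117, 0.0933, 0.031]
tool_rot: [3.141, -0.001, 0.232]
contact_force: [2.4, 1.1, 0.4]
opening: 0.0099
grip_force: 25.0
```

>>> move_arm --pt "0 0 0 0 0 0" --pt "0 0 0 0 0 0" --pt "0 0 0 0 0 0" --fingers -0.35

```text
time: 45.35
tool_pos: [0.511, 0.0932, 0.0306]
tool_rot: [-3.142, 0.001, 0.232]
contact_force: [-0.8, 0.8, -0.4]
opening: 0.0292
grip_force: 0.0
```

>>> move_arm --pt "0 0 -0.2 0 0 0" --pt "0 0 -0.5 0 0 0" --pt "0 0 -0.8 0 0 0" --pt "0 0.2 -1 0 0 0" --pt "0 0.66 -1 0 0 0" --pt "0 0.66 -1 0 0 0"

```text
time: 46.1
tool_pos: [0.527, 0.0267, 0.1309]
tool_rot: [3.141, -0.0, 0.229]
contact_force: [-0.2, 1.1, 0.7]
opening: 0.0298
grip_force: 0.0
```

Run:
```python
from h import *
where();c=blobs();c=cam('side');nuts(c)
P=cloud(cam('top'));l=(P[...,:2]-BX)@RB
for n,y in(('A',65),('B',0),('C',-65)):
    m=(abs(l[...,1]*1000-y)<7)&(abs(l[...,0])<.016)&(P[...,2]>.07)&(P[...,2]<.1); print(n,m.sum(),np.nanmedian(P[m][:,2]) if m.any() else 0)
```

```text
t 46.1 TCP box mm [ 1.1 -1.7] tip z 151.4 world [0.527  0.0267 0.1309] yaw-box deg -0.5 F [-0.2  1.1  0.7] open 0.0298 grip 0.0
fin px [243 177  12  42 471] boxframe mm [2.4 1.7] z 0.0845
fin px [309 177  26  42 842] boxframe mm [  1.8 -63.8] z 0.0847
fin px [163 178  27  44 895] boxframe mm [ 1.2 67.6] z 0.0849
nut px [249 295  11   7  25] boxframe mm [-79.1  -2.3] z 0.0998
bowl nuts [(np.int32(234), np.int32(312), np.int32(32), np.int32(41), np.int32(526), array([ 0.484, -0.294,  0.025])), (np.int32(304), np.int32(325), np.int32(6), np.int32(10), np.int32(17), array([ 0.578, -0.3  , -0.001])), (np.int32(201), np.int32(327), np.int32(110), np.int32(57), np.int32(2890), array([ 0.467, -0.335,  0.   ]))]
A 0 0
B 0 0
C 0 0
```

All three fins read z≈0.0847, as at the start, so the bins are home. Next the closed fingers go over and behind the lid.

>>> move_arm --pt "0 0 -0.5 0 0 0" --pt "0 0 -1 0 0 0" --pt "0 0 -1 0 0 0" --fingers -1

```text
time: 46.62
tool_pos: [0.5283, 0.0301, 0.2346]
tool_rot: [3.139, -0.007, 0.233]
contact_force: [-0.0, 0.5, -0.4]
opening: 0.0042
grip_force: 0.0
```

>>> move_arm --pt "0 0 -0.25 0 0 0" --pt "0.3 0 -0.25 0 0 0" --pt "0.7 0 -0.25 0 0 0" --pt "1 0 -0.25 0 0 0"

```text
time: 47.12
tool_pos: [0.6244, 0.0535, 0.2542]
tool_rot: [-3.141, 0.002, 0.233]
contact_force: [0.7, -0.1, -0.2]
opening: 0.0006
grip_force: 0.0
```

>>> move_arm --pt "0.2 0 0 0 0 0" --pt "0.35 0 0 0 0 0" --pt "0.35 0 0.3 0 0 0" --pt "0.35 0 0.6 0 0 0" --pt "0.35 0 0.6 0 0 0"

```text
time: 47.75
tool_pos: [0.6557, 0.0611, 0.1918]
tool_rot: [-3.139, 0.008, 0.233]
contact_force: [0.2, -0.1, 0.8]
opening: 0.0008
grip_force: 0.0
```

Run:
```python
from h import *
where()
```

```text
t 47.75 TCP box mm [134.3   1.4] tip z 212.3 world [0.6557 0.0611 0.1918] yaw-box deg -0.25 F [ 0.2 -0.1  0.8] open 0.0008 grip 0.0
```

>>> move_arm --pt "-0.25 0 0 0 0 0" --pt "-0.4 0 0 0 0 0" --pt "-0.516 0 0 0 0 0" --pt "-0.638 0 0.008 0 0 0" --pt "-0.758 0 0.028 0 0 0" --pt "-0.876 0 0.061 0 0 0" --pt "-0.99 0 0.106 0 0 0" --pt "-0.99 0 0.106 0 0 0"

```text
time: 48.75
tool_pos: [0.5615, 0.0374, 0.186]
tool_rot: [3.141, -0.001, 0.232]
contact_force: [0.7, 0.9, 2.1]
opening: 0.0004
grip_force: 0.6
```

Run:
```python
from h import *
where();c=cam('side');save(c,'s13.png')
```

```text
t 48.75 TCP box mm [37.2  0.5] tip z 206.5 world [0.5615 0.0374 0.186 ] yaw-box deg -0.32 F [0.7 0.9 2.1] open 0.0004 grip 0.6097843890893273
```

View pics/s13.png

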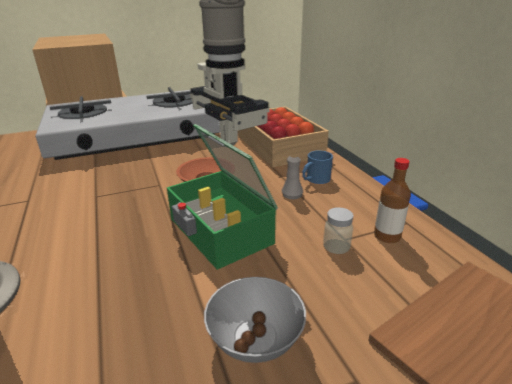

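The side view shows the lid half-way down, its front edge at (195,127), with the fingers on its outer face. I'll continue down the arc.

>>> move_arm --pt "-0.131 0 0.106 0 0 0" --pt "-0.233 0 0.172 0 0 0" --pt "-0.329 0 0.248 0 0 0" --pt "-0.416 0 0.333 0 0 0" --pt "-0.495 0 0.426 0 0 0" --pt "-0.574 0 0.527 0 0 0" --pt "-0.643 0 0.635 0 0 0" --pt "-0.709 0 0.747 0 0 0" --pt "-0.756 0 0.864 0 0 0" --pt "-0.77 0 0.925 0 0 0" --pt "-0.77 0 0.925 0 0 0"

```text
time: 50.18
tool_pos: [0.486, 0.0196, 0.0922]
tool_rot: [-3.141, 0.002, 0.232]
contact_force: [-0.5, 0.5, 1.9]
opening: 0.0007
grip_force: 1.1
```

Run:
```python
from h import *
where()
```

```text
t 50.17 TCP box mm [-40.4   1. ] tip z 112.7 world [0.486  0.0196 0.0922] yaw-box deg -0.32 F [-0.5  0.5  1.9] open 0.0007 grip 1.09370775440766
```

>>> move_arm --pt "-0.02 0 0.05 0 0 0" --pt "-0.04 0 0.1 0 0 0" --pt "-0.045 0 0.13 0 0 0" --pt "-0.045 0 0.15 0 0 0" --pt "-0.045 0 0.16 0 0 0" --pt "-0.045 0 0.165 0 0 0" --pt "-0.045 0 0.165 0 0 0"

```text
time: 51.05
tool_pos: [0.4816, 0.0185, 0.0758]
tool_rot: [-3.141, 0.001, 0.232]
contact_force: [0.1, -0.3, 0.7]
opening: -0.0002
grip_force: 0.0
```

>>> move_arm --pt "0 0 0.005 0 0 0" --pt "0 0 0.01 0 0 0" --pt "0 0 0.01 0 0 0"

```text
time: 51.42
tool_pos: [0.4817, 0.0185, 0.0753]
tool_rot: [-3.141, 0.001, 0.232]
contact_force: [-3.3, -0.3, 4.4]
opening: 0.0004
grip_force: 2.6
```

>>> move_arm --pt "0 0 0.005 0 0 0" --pt "0 0 0.008 0 0 0" --pt "0 0 0.008 0 0 0"

```text
time: 51.8
tool_pos: [0.4817, 0.0185, 0.0748]
tool_rot: [-3.142, 0.001, 0.232]
contact_force: [-4.8, -0.1, 7.9]
opening: 0.0004
grip_force: 4.2
```

>>> move_arm --pt "0.005 0 0.007 0 0 0" --pt "0.01 0 0.012 0 0 0" --pt "0.01 0 0.012 0 0 0"

```text
time: 52.18
tool_pos: [0.4817, 0.0186, 0.0739]
tool_rot: [-3.142, 0.003, 0.232]
contact_force: [-7.6, -2.2, 14.9]
opening: 0.0007
grip_force: 7.4
```

>>> move_arm --pt "0.01 0 -0.01 0 0 0" --pt "0.01 0 -0.03 0 0 0" --pt "0.01 0 -0.06 0 0 0" --pt "0.01 0 -0.06 0 0 0"

```text
time: 52.68
tool_pos: [0.4845, 0.019, 0.0793]
tool_rot: [3.141, -0.001, 0.232]
contact_force: [-0.7, 0.7, 0.1]
opening: 0.0005
grip_force: 0.0
```

Run:
```python
from h import *
where();c=cam('side');P=cloud(c);l=(P[...,:2]-BX)@RB
for x in(-.06,-.04,0,.04):
    m=(abs(l[...,0]-x)<.01)&(abs(l[...,1]+.08)<.045)&(P[...,2]>.085)&(P[...,2]<.13);print(x,m.sum(),np.median(P[m][:,2]) if m.any() else 0)
cv2.imwrite('pics/s14.png',cv2.resize(c['image'][140:270,130:300][...,::-1],None,fx=4,fy=4))
```

```text
t 52.67 TCP box mm [-42.    0.8] tip z 99.8 world [0.4845 0.019  0.0793] yaw-box deg -0.32 F [-0.7  0.7  0.1] open 0.0005 grip 0.0
-0.06 262 0.09600018473798577
-0.04 247 0.09605529004705715
0 230 0.09610404477808629
0.04 215 0.09594151611078755
```

View pics/s14.png

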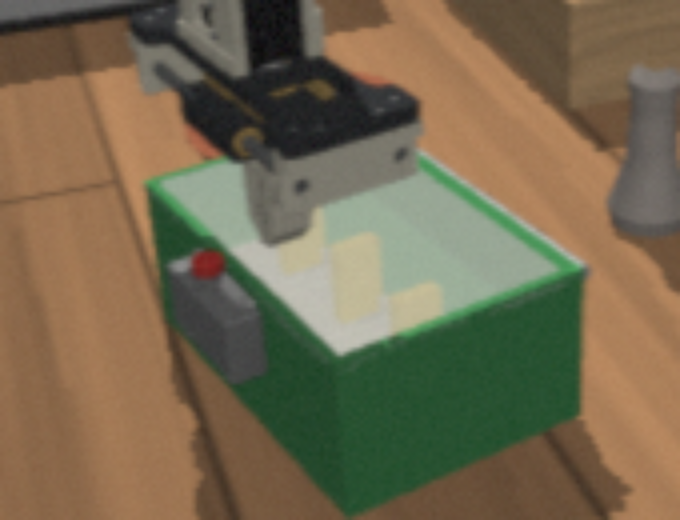

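The lid lies flat at z=0.096 with no contact, so it is latched, and the button is up at (208,264) in the crop. I'll retreat upward and check once more.

>>> move_arm --pt "0 0 -0.3 0 0 0" --pt "0 0 -0.7 0 0 0" --pt "0 0 -1 0 0 0" --pt "0 0 -1 0 0 0"

```text
time: 53.22
tool_pos: [0.4856, 0.0189, 0.1811]
tool_rot: [3.14, -0.005, 0.232]
contact_force: [-0.6, -0.2, -0.7]
opening: 0.0003
grip_force: 0.0
```

>>> move_arm --pt "0 0 -0.5 0 0 0" --pt "-0.4 0 -0.5 0 0 0" --pt "-0.4 0 -0.5 0 0 0" --pt "-0.4 0 -0.5 0 0 0"

```text
time: 53.72
tool_pos: [0.4454, 0.0099, 0.2284]
tool_rot: [-3.141, 0.001, 0.232]
contact_force: [-0.0, -0.1, 1.2]
opening: 0.0002
grip_force: 0.0
```

Run:
```python
from h import *
where();c=bowl('side');nuts(c);P=cloud(c);l=(P[...,:2]-BX)@RB
m=(abs(l[...,0])<.06)&(abs(l[...,1])<.1)&(P[...,2]>.085)&(P[...,2]<.2);print(m.sum(),np.percentile(P[m][:,2],[5,50,95]))
t=cam('top');Q=cloud(t)
for nm,(u,v) in dict(mortar=(150,208),pestle=(210,124),jar=(311,130)).items(): print(nm,Q[v,u])
print(robot.hand_in())
```

```text
t 53.73 TCP box mm [-82.1   1.1] tip z 248.9 world [0.4454 0.0099 0.2284] yaw-box deg -0.33 F [-0.  -0.1  1.2] open 0.0002 grip 0.0
side bowl fit 1233 [ 0.4925 -0.2849] r 0.0762 minmax centre [ 0.4926 -0.2838]
bowl nuts [(np.int32(235), np.int32(312), np.int32(31), np.int32(40), np.int32(518), array([ 0.486, -0.294,  0.025])), (np.int32(201), np.int32(325), np.int32(110), np.int32(59), np.int32(2976), array([ 0.471, -0.334,  0.   ]))]
2443 [0.09507547 0.09626745 0.09744646]
mortar [0.55555871 0.28194976 0.01246654]
pestle [ 7.81620426e-01  1.33026024e-01 -6.38831809e-04]
jar [nan nan nan]
the job is handed in; nothing more can be done
None
```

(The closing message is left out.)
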